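# Make up the mending kit and the recording kit

## Task

Make up two kits from the stock in the middle of the grey board. Mending kit, in the long narrow tray: lay the brush lengthwise in the long compartment and stand the taller bottle upright in the square one. Recording kit, in the broad tray: lay the marker lengthwise in the long compartment and stand the shorter bottle and the loupe upright in the other two, one in each, either way round; do not knock or shift the loose sherd that lies among the stock.

Things in the scene. Friction and masses are not known exactly. Their poses are not given: they have to be found in the camera images.
- long_tray: Long narrow tray, two compartments, 230 (x) x 70 mm (y); its x axis within 0.25 rad of world x. Fixed, wood; floor 4 mm thick, walls 4 mm thick, tops 12 mm above the board. Origin: centre of underside. In mm: long compartment x -111 to 43, y -31 to 31 (centre -34, 0), both side rims cut away at x -69 to 1 for fingers; square one x 47 to 111, y -31 to 31 (centre 79, 0).
- broad_tray: Broad tray, three compartments, 164 (x) x 124 mm (y); its x axis within 0.25 rad of world x. Fixed, wood; floor 4 mm thick, walls 4 mm thick, tops 12 mm above the board. Origin: centre of underside. In mm: long compartment x -78 to 78, y 14 to 58 (centre 0, 36), its walls cut away at x -36 to 36 for fingers; two others 76 x 68, centres (-40, -24), (40, -24), divider between.
- tall_bottle: Stands, like all the things, on a grey board whose top is 50 mm above the table (z = 0.05). The taller of the two small white plastic bottles with screw caps, 42 mm diameter, 75 mm high, standing upright; to be grasped round the body, straight sides up to about 50 mm. Origin: centre of its underside.
- short_bottle: The shorter of the two small white plastic bottles with screw caps, 34 mm diameter, 50 mm high (a solid 41 mm high round body and a small cap), standing upright. Origin: centre of its underside.
- loupe: Black eye loupe, a short round barrel 32 mm in diameter and 27 mm high with a lens in its top face, standing upright. Origin: centre of its underside.
- marker: Round white and red felt marker, 135 mm long along its y axis, 17 mm thick, lying flat. Origin: halfway along it, on the side it lay on at the start (8 mm under its axis); its z axis points up at the start. At the start its yaw is 0.5 to 1.05 rad.
- brush: Flat dusting brush, 136 mm long along its y axis, 11 mm thick, lying flat: wooden handle about 12 mm wide from y -24 to y +68 mm, metal band and bristles 21 mm wide from y -24 to y -68 mm. Origin: centre of its underside. It can be gripped across the handle at about y 0. At the start its yaw is 0.5 to 1.05 rad.
- sherd: Loose potsherd, 67 x 52 x 24 mm, lying among the stock; to be left alone. Origin: about the centre of its underside.
There are look-alikes about, which are no part of the job. What is shaped like the short_bottle but red is not meant.

How it is judged:
At the end, for the whole second after the job is handed in: Brush (12 mm lengthwise, 22 mm sideways, 0.25 rad) and tall bottle (16 mm) in their compartments of the long tray; marker (12, 22 mm, 0.25 rad), short bottle and loupe (23, 20 mm), one in each, in the broad tray; bottles and loupe upright, brush and marker level, all down on the floor, at rest (x of tall_bottle in the frame of long_tray between 0.063 and 0.095 m and y of tall_bottle in the frame of long_tray between -0.015 and 0.015 m and z of tall_bottle in the frame of long_tray between 0.001 and 0.007 m and angle between each of tall_bottle, short_bottle, loupe's own z axis and vertical below 0.12 rad and x of brush in the frame of long_tray between -0.046 and -0.022 m and y of brush in the frame of long_tray between -0.022 and 0.022 m and z of brush in the frame of long_tray between 0 and 0.018 m and angle between the y axis of brush and the x axis of long_tray, either way round below 0.25 rad and x of marker in the frame of broad_tray between -0.012 and 0.012 m and y of marker in the frame of broad_tray between 0.014 and 0.058 m and angle between the y axis of marker and the x axis of broad_tray, either way round below 0.25 rad and ((x of short_bottle in the frame of broad_tray between -0.063 and -0.017 m and y of short_bottle in the frame of broad_tray between -0.044 and -0.004 m and z of short_bottle in the frame of broad_tray between 0.001 and 0.007 m and x of loupe in the frame of broad_tray between 0.017 and 0.063 m and y of loupe in the frame of broad_tray between -0.044 and -0.004 m and z of loupe in the frame of broad_tray between 0.001 and 0.007 m) or (x of loupe in the frame of broad_tray between -0.063 and -0.017 m and y of loupe in the frame of broad_tray between -0.044 and -0.004 m and z of loupe in the frame of broad_tray between 0.001 and 0.007 m and x of short_bottle in the frame of broad_tray between 0.017 and 0.063 m and y of short_bottle in the frame of broad_tray between -0.044 and -0.004 m and z of short_bottle in the frame of broad_tray between 0.001 and 0.007 m)) and linear speed of each of tall_bottle, short_bottle, loupe, marker, brush below 0.02 m/s and angular speed of each of tall_bottle, short_bottle, loupe, marker, brush below 0.3 rad/s and height (world z) of marker below 0.076 m and angle between marker's own y axis and vertical between 1.52 and 1.62 rad and angle between brush's own y axis and vertical between 1.52 and 1.62 rad); the robot touches nothing.
It fails at once if The loose sherd is knocked or shifted by more than 20 mm (distance of sherd from where it was at the start of the episode above 0.02 m).
It also fails if it takes over 128 s, if anything falls off the work surface, if the arm or the gripper's body presses on something with over 40 N, if the wrist force passes 120 N, or if a joint passes its speed limit or range.

## Robot

A 6-joint arm with a two-finger parallel gripper is mounted at the origin on a cart in front of the work surface, level with it; the furniture and walls round the work are solid. World frame = base frame: x ahead of the robot, y to its left, z up, the work surface at z = 0. Lengths are in m, angles in rad, forces in N, time in s.
With the tool pointing down it reaches from about 0.225 to 0.875 m from the base axis. Payload 3.4 kg.
Tool frame: the origin (TCP) lies at the very end of the fingers, on their centre line; the grasp point (between the pads) lies 19 mm behind it; z points along the fingers, x is the direction in which the jaws open and shut, and the axes are right-handed (so a half turn about z gives the same grasp; the last joint's range is limited). The gripper opens to 85 mm and grips with 20 to 120 N. Pads are 22 mm wide; open, the fingers measure 114 mm over their backs; the gripper's body (76 mm by 85 mm) begins 54 mm behind the grasp point. The pads swing forward as they close: fully open they stand 13 mm farther back than shut.
Start: joints at [-1.304, 0.276, 1.505, -0, 1.361, -0.121], TCP at [0.217, -0.532, 0.231] pointing down, gripper open.
Joint ranges: [-2.89, 2.89], [-0.75, 2.08], [0.22, 2.7], [-1.18, 4.32], [0.11, 2.71], [-2.7, 2.7]. Speed limits (rad/s): [2.57, 2.57, 3.14, 3.14, 3.14, 3.14].

## Interface

Orientations are given as a unit quaternion [w, x, y, z].
In Python, from rig import manip gives the robot as it stands.
- The arm moves only by the tool send_rows, never from a script. Its argument "increments" is a list of rows, each a list of 5 numbers: the opening, from 0 (shut) to 1 (fully open), then the shift along the tool's x, y, z in m, then the turn about the tool's z in rad. A call has 1 to 8 rows; each row shifts and turns the commanded pose from where the row before left it, along the tool's axes as they then stand; what a row does not reach is not made up. A row lasts 1/8 s, in which the tool goes at most 62.5 mm and 10.7 degrees, less where a joint would pass 70% of its speed; a pose out of reach is approached as far as the arm can. A call is refused whole if a number of a shift passes 0.0625 or a number of a turn 0.188, either way. A call with a gripper value outside its range is refused whole. The fingers move at their own pace and stop on an object; "squeeze" is the grip in N (left out, the last holds). Time passes only in rows, so rows that do not move let the fingers close. It gives the time, the measured TCP pose, the force and the opening at its end, in the units of the state.
- manip.get_state(): the state, without advancing time (a new reading comes with each control period).
- manip.get_image(name): name is "side" or "top" or "wrist"; returns the picture (400x640x3 uint8, red, green, blue); there is no depth.
- manip.calibration(name): a dict with "fx", "fy", "cx", "cy" (pixels), "distortion" ([k1, k2, p1, p2, k3] as OpenCV has them; the pictures are not rectified), "camera_from_world" (4x4, takes a point from world to camera coordinates). Camera axes: x right, y up, looking along -z (the intrinsics and any distortion apply to the point x, -y, -z); pixel columns grow to the right and rows downward; lengths in m; the calibration is good to about 2 mm. A picture is of the moment at which its call begins: read the wrist's pose just before it. calibration takes no time and is no camera call; for the wrist camera it gives the pose at the moment of the call.
- manip.sign_off(): hands the job in, once; it reports no verdict.
The state is a dict: "clock": time; "qpos": joint angles; "qd": joint speeds; "effort": joint torques, N m; "position": TCP position; "ee_rot": TCP orientation; "contact_force": force on the tool from outside, world axes, zero at the start; "moment": the same for the moment, N m; "width": finger opening in m.
Only numpy, scipy, OpenCV 4.12 (cv2) and the standard library are available. Lean on these libraries where they do the work, as an engineer would, in place of code of your own. Each camera call takes 0.05 s, during which the arm holds its last target.

## Working session

There is one attempt and no reset: what is moved stays moved. The work goes in short steps, Python scripts to look and compute and a tool call to move; the robot and the scene stay as the last step left them, time stands still between calls to the robot, and variables do not carry over. Pictures are saved under pics/ and viewed, and the job is handed in when it is done.

Besides the shell and the picture viewer there is one more tool, called as a command line: name --pt "numbers of a row" for each row, then --argument value for the rest. send_rows: Moves the arm, as the interface text tells. Its arguments: {"type":"object","properties":{"increments":{"type":"array","items":{"type":"array","items":{"type":"number"}}},"squeeze":{"type":"number"}},"required":["increments"]}

```bash
ls; mkdir -p pics; python3 - <<'E'
from rig import manip
import cv2
print(manip.get_state())
for n in ["top","side","wrist"]:
    print(n,manip.calibration(n))
    cv2.imwrite(f"pics/{n}0.png",manip.get_image(n)[:,:,::-1])
E
```

```text
pics
{'clock': 0.0, 'qpos': array([-1.30401111e+00,  2.76585420e-01,  1.50613884e+00, -3.34064400e-06,
        1.36069422e+00, -1.21018072e-01]), 'qd': array([ 0.00010896, -0.00077675,  0.0001514 ,  0.00082794,  0.00062895,
       -0.00066795]), 'effort': array([ 4.97236815e-04, -4.16769934e+01, -2.45805269e+01,  8.09177732e-05,
        1.12680299e-02,  7.82846257e-06]), 'position': array([ 0.21728293, -0.5317925 ,  0.23044289]), 'ee_rot': array([-5.95573434e-04,  8.30106994e-01, -5.57603393e-01, -6.91890885e-04]), 'contact_force': array([ 0.16326687,  0.05955236, -0.31341098]), 'moment': array([ 0.04468703,  0.01045548, -0.009017  ]), 'width': 0.08563467125280565}
top {'fx': 477.4157262870801, 'fy': 477.4157262870801, 'cx': 327.87460043052675, 'cy': 195.46295746786637, 'distortion': array([-0.04400318,  0.        ,  0.        ,  0.        ,  0.        ]), 'camera_from_world': array([[-0.01273642, -0.99964382, -0.02345263,  0.02108367],
       [ 0.98121329, -0.01701021,  0.19217477, -0.55574616],
       [-0.19250525, -0.02056442,  0.98108044, -1.23983757],
       [ 0.        ,  0.   
[... 255 characters left out ...]
ay([[-0.86374109, -0.50393093, -0.00222535,  0.48208096],
       [ 0.23321842, -0.40364476,  0.88469208, -0.17048897],
       [-0.44672195,  0.76362591,  0.46617054, -0.72150952],
       [ 0.        ,  0.        ,  0.        ,  1.        ]])}
wrist {'fx': 303.2565371501007, 'fy': 303.2565371501007, 'cx': 318.9173573871495, 'cy': 198.03153993110928, 'distortion': array([-0.0450054,  0.       ,  0.       ,  0.       ,  0.       ]), 'camera_from_world': array([[ 0.37842012, -0.92563175, -0.00201859, -0.57450393],
       [ 0.87450541,  0.35823152, -0.32697166,  0.04187628],
       [ 0.30337848,  0.12196739,  0.94503199, -0.38123296],
       [ 0.        ,  0.        ,  0.        ,  1.        ]])}
```

View pics/top0.png

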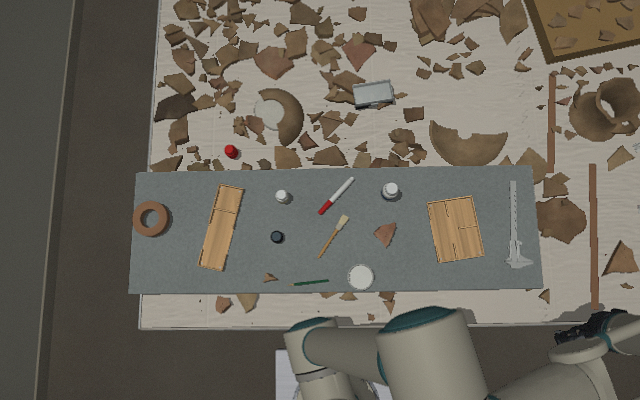

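View pics/side0.png

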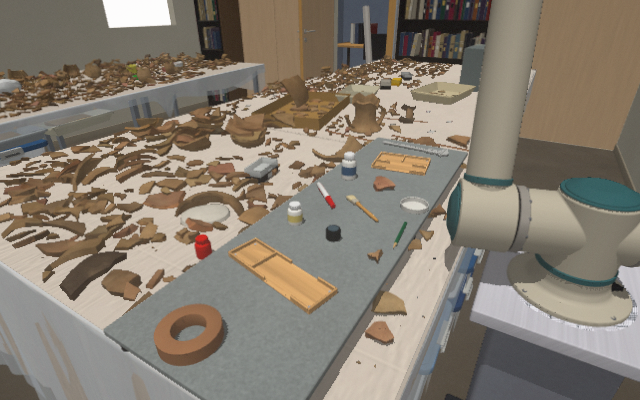

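```bash
cat > h.py <<'E'
from rig import manip
import cv2, numpy as np
def K(c): return np.array([[c["fx"],0,c["cx"]],[0,c["fy"],c["cy"]],[0,0,1.]])
F=np.diag([1,-1,-1.])
def proj(c,P):
    M=c["camera_from_world"]; R=F@M[:3,:3]; t=F@M[:3,3]
    return cv2.projectPoints(np.array(P,float).reshape(-1,1,3),cv2.Rodrigues(R)[0],t,K(c),c["distortion"])[0].reshape(-1,2)
def unproj(c,uv,z):
    M=c["camera_from_world"]; R=F@M[:3,:3]; t=F@M[:3,3]
    n=cv2.undistortPoints(np.array(uv,float).reshape(-1,1,2),K(c),c["distortion"]).reshape(-1,2)
    d=np.c_[n,np.ones(len(n))]@R; o=-R.T@t
    s=(np.asarray(z)-o[2])/d[:,2]
    return o+d*s[:,None]
def crop(img,x0,y0,x1,y1,s,name):
    o=cv2.resize(img[y0:y1,x0:x1],None,fx=s,fy=s,interpolation=cv2.INTER_CUBIC)
    for x in range((x0//20+1)*20,x1,20): cv2.putText(o,str(x),(int((x-x0)*s),10),0,.35,(0,255,255),1); cv2.line(o,(int((x-x0+.5)*s),12),(int((x-x0+.5)*s),18),(0,255,255),1)
    for y in range((y0//20+1)*20,y1,20): cv2.putText(o,str(y),(0,int((y-y0)*s)),0,.35,(0,255,255),1); cv2.line(o,(24,int((y-y0+.5)*s)),(30,int((y-y0+.5)*s)),(0,255,255),1)
    cv2.imwrite(name,o)
E
python3 - <<'E'
from h import *
i=cv2.imread("pics/top0.png")
crop(i,190,165,350,285,5,"pics/c1.png")
crop(i,310,165,490,295,4.4,"pics/c2.png")
E
```

```text
(no output)
```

View pics/c1.png

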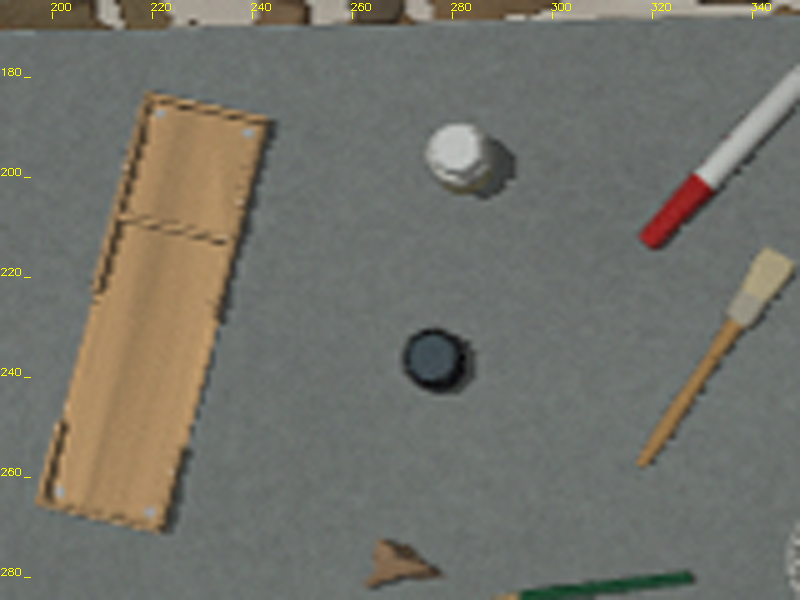

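View pics/c2.png

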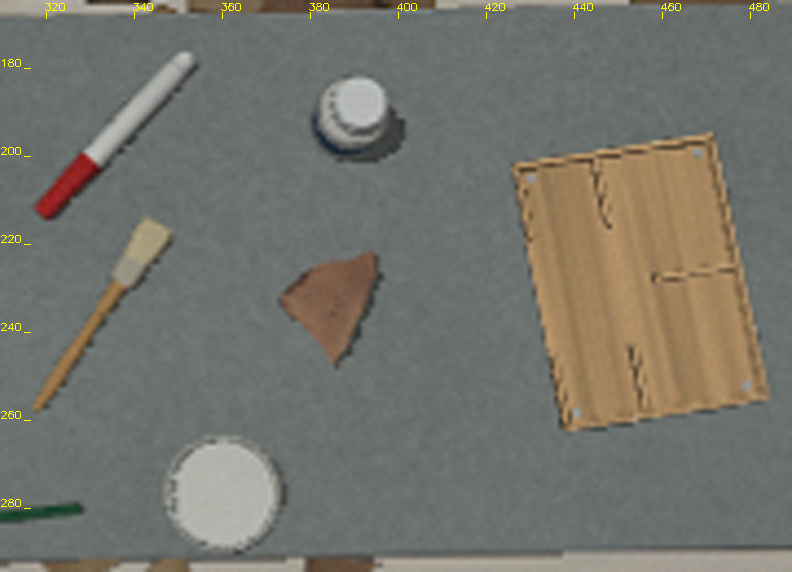

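```bash
cat > meas.py <<'E'
from h import *
c=manip.calibration("top")
def pts(l,s,ox,oy): return (np.array(l,float)+.5)/s-.5+[ox,oy]
def fit(uv,L,W,nm):
    P=unproj(c,uv,.062)[:,:2]
    # order TL(+x,+y) TR(+x,-y) BL(-x,+y) BR
    m=np.array([[L/2,W/2],[L/2,-W/2],[-L/2,W/2],[-L/2,-W/2]])
    q=P-P.mean(0); A=m.T@q; th=np.arctan2(A[0,1]-A[1,0],A[0,0]+A[1,1])
    R=np.array([[np.cos(th),-np.sin(th)],[np.sin(th),np.cos(th)]])
    res=q-m@R.T
    print(nm,"centre",P.mean(0).round(4),"th",th.round(4),"res mm",(res*1000).round(1).tolist())
    return P.mean(0),R
o1,R1=fit(pts([(148,93),(270,120),(40,505),(165,532)],5,190,165),.230,.070,"long")
o2,R2=fit(pts([(514,166),(712,134),(566,430),(767,396)],4.4,310,165),.164,.124,"broad")
print("brush tgt",o1+R1@[-.034,0],"tall tgt",o1+R1@[.079,0])
print("marker tgt",o2+R2@[0,.036],"A(-40)",o2+R2@[-.04,-.024],"B(+40)",o2+R2@[.04,-.024])
for nm,uv,z in [("tall",pts([(361,104)],4.4,310,165),.125),("short",pts([(458,150)],5,190,165),.10),("loupe",pts([(434,356)],5,190,165),.077)]:
    print(nm,unproj(c,uv,z).round(4))
for nm,l,z in [("marker red,white",[(45,213),(187,57)],.0585),("brush handle,bristle",[(38,408),(157,226)],.058)]:
    P=unproj(c,pts(l,4.4,310,165),z)[:,:2]; d=P[1]-P[0]; print(nm,P.round(4).tolist(),"mid",P.mean(0).round(4),"len",np.linalg.norm(d).round(4),"dir ang",np.arctan2(d[1],d[0]).round(4))
print("sherd",unproj(c,pts([(280,300),(376,253),(336,366)],4.4,310,165),.055).round(4))
print("mushroom lid",unproj(c,pts([(222,492)],4.4,310,165),.06).round(4))
E
python3 meas.py
```

```text
long centre [0.4747 0.3006] th -0.2268 res mm [[-1.0, -0.1], [-1.5, 0.7], [0.8, -0.8], [1.7, 0.2]]
broad centre [ 0.4601 -0.3233] th 0.1416 res mm [[-1.4, -0.8], [-1.2, 0.0], [1.0, -0.5], [1.6, 1.3]]
brush tgt [0.44161184 0.30821737] tall tgt [0.55171814 0.28280867]
marker tgt [ 0.45502131 -0.2876203 ] A(-40) [ 0.42388696 -0.35266377] B(+40) [ 0.50308668 -0.34137641]
tall [[ 0.5581 -0.1523  0.125 ]]
short [[0.5514 0.1341 0.1   ]]
loupe [[0.4459 0.1489 0.077 ]]
marker red,white [[0.5075, 0.0348], [0.6036, -0.0539]] mid [ 0.5555 -0.0095] len 0.1307 dir ang -0.7456
brush handle,bristle [[0.3893, 0.0402], [0.4985, -0.0333]] mid [0.4439 0.0034] len 0.1316 dir ang -0.5924
sherd [[ 0.4524 -0.1069  0.055 ]
 [ 0.4801 -0.166   0.055 ]
 [ 0.412  -0.1393  0.055 ]]
mushroom lid [[ 0.338  -0.0687  0.06  ]]
```

```bash
cat > plan.py <<'E'
from h import *
import sys
# usage plan.py x y z [phi]
s=manip.get_state(); w,x,y,z=s["ee_rot"]
R=cv2.Rodrigues(np.zeros(3))[0]
from scipy.spatial.transform import Rotation as Ro
R=Ro.from_quat([x,y,z,w]).as_matrix(); phi=np.arctan2(R[1,0],R[0,0])
p=s["position"]; print("t",round(s["clock"],2),"p",p.round(4),"phi",phi.round(4),"w",round(s["width"],4),"tilt",R[:,2].round(4),"F",s["contact_force"].round(1),"j",s["qpos"].round(2))
if len(sys.argv)>3:
    T=np.array([float(a) for a in sys.argv[1:4]]); d=T-p
    ph=float(sys.argv[4]) if len(sys.argv)>4 else phi
    turn=(phi-ph+np.pi)%(2*np.pi)-np.pi
    def loc(a): return [d[0]*np.cos(a)+d[1]*np.sin(a), d[0]*np.sin(a)-d[1]*np.cos(a), -d[2]]
    print("before turn: ",np.round(loc(phi),4)," turn",round(turn,4)," after turn:",np.round(loc(ph),4))
E
python3 plan.py .558 -.152 .2
```

```text
t 0.15 p [ 0.2173 -0.532   0.2306] phi -1.183 w 0.0857 tilt [-3.0e-04  1.3e-03 -1.0e+00] F [ 0.2  0.3 -0.8] j [-1.3   0.28  1.51  0.    1.36 -0.12]
before turn:  [-0.2229 -0.459   0.0306]  turn 0.0  after turn: [-0.2229 -0.459   0.0306]
```

send_rows --pt "1 -0.0223 -0.0459 0" --pt "1 -0.0223 -0.0459 0" --pt "1 -0.0223 -0.0459 0" --pt "1 -0.0223 -0.0459 0" --pt "1 -0.0223 -0.0459 0" --pt "1 -0.0223 -0.0459 0" --pt "1 -0.0223 -0.0459 0" --pt "1 -0.0223 -0.0459 0"

```text
$.increments[0]: bad value
```

Each row needs five numbers: I left out the turn.

send_rows --pt "1 -0.0223 -0.0459 0 0" --pt "1 -0.0223 -0.0459 0 0" --pt "1 -0.0223 -0.0459 0 0" --pt "1 -0.0223 -0.0459 0 0" --pt "1 -0.0223 -0.0459 0 0" --pt "1 -0.0223 -0.0459 0 0" --pt "1 -0.0223 -0.0459 0 0" --pt "1 0 0 0 0" --squeeze 40

```text
clock: 1.15
position: [0.4576, -0.2635, 0.231]
ee_rot: [-0.001, 0.832, -0.556, -0.0]
contact_force: [-0.0, 0.1, 0.2]
width: 0.0851
```

```bash
python3 plan.py .558 -.152 .2; python3 - <<'E'
from h import *
cv2.imwrite("pics/w1.png",manip.get_image("wrist")[:,:,::-1])
c=manip.calibration("wrist")
print(proj(c,[(.558,-.152,.05),(.558,-.152,.125),(.5555,-.0095,.058)]).round(1))
E
```

```text
t 1.15 p [ 0.4576 -0.2635  0.231 ] phi -1.178 w 0.0851 tilt [ 3.0e-04  1.2e-03 -1.0e+00] F [-0.   0.1  0.2] j [-0.66  0.21  1.6   0.    1.33  0.52]
before turn:  [-0.0646 -0.1355  0.031 ]  turn 0.0  after turn: [-0.0646 -0.1355  0.031 ]
[[250.5  37.8]
 [228.6  20.2]
 [102.4 -21.4]]
```

View pics/w1.png

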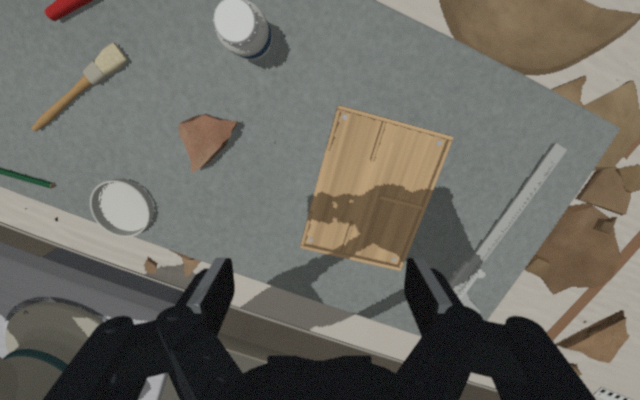

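```bash
python3 - <<'E'
from h import *
i=cv2.imread("pics/w1.png")
crop(i,190,0,470,90,2.8,"pics/w1a.png")
crop(i,280,90,470,280,3.1,"pics/w1b.png")
c=manip.calibration("wrist")
th=.1416;R=np.array([[np.cos(th),-np.sin(th)],[np.sin(th),np.cos(th)]])
m=np.array([[.082,.062],[.082,-.062],[-.082,.062],[-.082,-.062]])@R.T+[.4601,-.3233]
print(proj(c,np.c_[m,np.full(4,.062)]).round(1))
E
```

```text
[[334.3 103.4]
 [451.1 135.3]
 [296.9 247.4]
 [398.4 270.2]]
```

View pics/w1a.png

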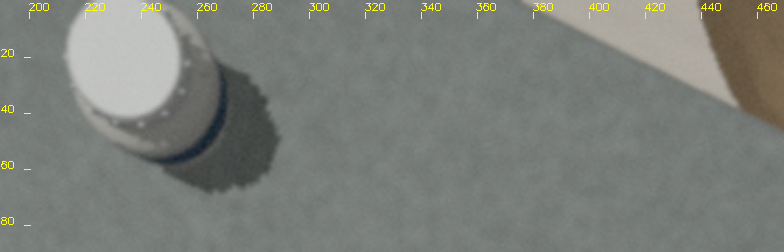

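View pics/w1b.png

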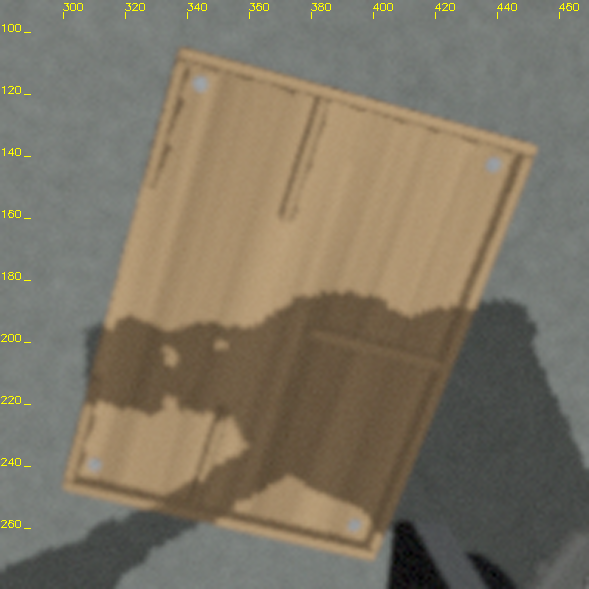

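```bash
python3 - <<'E'
from h import *
c=manip.calibration("wrist")
print(unproj(c,[(234,19.9)],.125).round(4))
P=unproj(c,[(337.3,105),(452.2,137.7),(300.3,247.3),(400.5,269.5)],.062)[:,:2];print(P.round(4),P.mean(0).round(4))
d=(P[0]+P[1]-P[2]-P[3]);print(np.arctan2(d[1],d[0]),np.linalg.norm(d)/2)
E
```

```text
[[ 0.5596 -0.1556  0.125 ]]
[[ 0.5322 -0.2537]
 [ 0.5484 -0.3754]
 [ 0.3718 -0.2771]
 [ 0.3894 -0.3981]] [ 0.4605 -0.3261]
0.14335360688589913 0.16132220307405348
```

```bash
python3 plan.py .559 -.154 .072
```

```text
t 1.2 p [ 0.4564 -0.2651  0.231 ] phi -1.1796 w 0.0853 tilt [-8.e-04  1.e-04 -1.e+00] F [ 0.1 -0.7  0.8] j [-0.66  0.21  1.6  -0.    1.33  0.52]
before turn:  [-0.0636 -0.1372  0.159 ]  turn 0.0  after turn: [-0.0636 -0.1372  0.159 ]
```

send_rows --pt "1 -0.0212 -0.0457 0 0" --pt "1 -0.0212 -0.0457 0 0" --pt "1 -0.0212 -0.0457 0 0" --pt "1 0 0 0.04 0" --pt "1 0 0 0.04 0" --pt "1 0 0 0.04 0" --pt "1 0 0 0.039 0" --pt "1 0 0 0 0"

```text
clock: 2.2
position: [0.5556, -0.1559, 0.0694]
ee_rot: [0.001, 0.83, -0.558, -0.004]
contact_force: [0.1, 0.4, 0.4]
width: 0.0855
```

```bash
python3 plan.py .559 -.154 .072; python3 - <<'E'
from h import *
cv2.imwrite("pics/w2.png",manip.get_image("wrist")[:,:,::-1])
E
```

```text
t 2.2 p [ 0.5556 -0.1559  0.0694] phi -1.1845 w 0.0855 tilt [-0.0074  0.0024 -1.    ] F [0.1 0.4 0.4] j [-0.39  0.42  1.73 -0.    1.01  0.79]
before turn:  [-0.0005 -0.0039 -0.0026]  turn 0.0  after turn: [-0.0005 -0.0039 -0.0026]
```

View pics/w2.png

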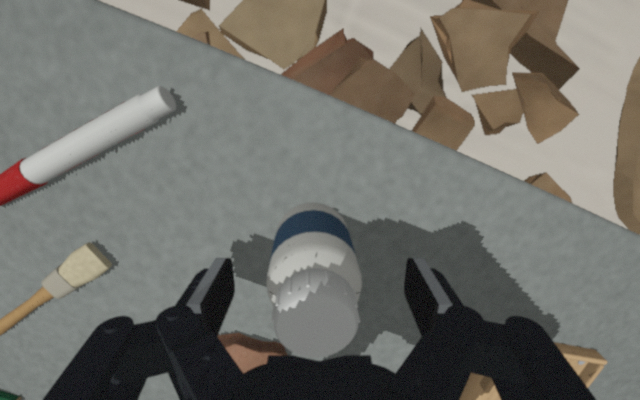

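Bottle (~315,290) stands centred between the fingers (~220 and ~420). I'll grip, letting the fingers close, and check the width.

send_rows --pt "1 0 -0.002 0 0" --pt "0 0 0 0 0" --pt "0 0 0 0 0" --pt "0 0 0 0 0" --pt "0 0 0 0 0" --pt "0 0 0 0 0" --pt "0 0 0 0 0" --pt "0 0 0 0 0" --squeeze 40

```text
clock: 3.25
position: [0.5609, -0.1546, 0.0736]
ee_rot: [-0.0, 0.83, -0.558, 0.001]
contact_force: [-0.6, 1.4, 4.8]
width: 0.0404
```

send_rows --pt "0 0 0 -0.02 0" --pt "0 0 0 -0.03 0" --pt "0 0 0 -0.04 0" --pt "0 0 0 -0.03 0" --pt "0 0 0 0 0"

```text
clock: 3.88
position: [0.5621, -0.1554, 0.1951]
ee_rot: [-0.001, 0.83, -0.557, 0.003]
contact_force: [0.3, -0.4, -0.1]
width: 0.0404
```

```bash
python3 plan.py .4517 .2828 .195
```

```text
t 3.88 p [ 0.5621 -0.1554  0.1951] phi -1.1827 w 0.0404 tilt [ 0.0057 -0.0025 -1.    ] F [ 0.3 -0.4 -0.1] j [-0.39  0.31  1.55 -0.    1.28  0.79]
before turn:  [-4.474e-01 -6.360e-02  1.000e-04]  turn 0.0  after turn: [-4.474e-01 -6.360e-02  1.000e-04]
```

send_rows --pt "0 -0.03 -0.004 0 0" --pt "0 -0.05 -0.0075 0 0" --pt "0 -0.06 -0.009 0 0" --pt "0 -0.06 -0.009 0 0" --pt "0 -0.06 -0.009 0 0" --pt "0 -0.06 -0.009 0 0" --pt "0 -0.05 -0.0075 0 0" --pt "0 -0.05 -0.0075 0 0"

```text
clock: 4.88
position: [0.458, 0.2589, 0.1907]
ee_rot: [0.001, 0.83, -0.557, -0.001]
contact_force: [0.5, -0.5, -0.6]
width: 0.0404
```

send_rows --pt "0 -0.027 -0.001 0 0" --pt "0 0 0 0 0" --pt "0 0 0 0 0"

```text
clock: 5.25
position: [0.4499, 0.2822, 0.1913]
ee_rot: [0.001, 0.83, -0.557, -0.0]
contact_force: [0.7, 0.2, -0.6]
width: 0.0404
```

```bash
python3 plan.py .5517 .2828 .195;  python3 - <<'E'
from h import *
c=manip.calibration("wrist")
i=manip.get_image("wrist")[:,:,::-1].copy()
cv2.imwrite("pics/w3.png",i)
th=-.2268;R=np.array([[np.cos(th),-np.sin(th)],[np.sin(th),np.cos(th)]])
m=np.array([[.115,.035],[.115,-.035],[-.115,.035],[-.115,-.035]])@R.T+[.4747,.3006]
print(proj(c,np.c_[m,np.full(4,.062)]).round(1))
import json; json.dump({k:np.array(v).tolist() for k,v in c.items()},open("w3.json","w"))
E
```

```text
t 5.25 p [0.4499 0.2822 0.1913] phi -1.1827 w 0.0404 tilt [-0.0014 -0.0017 -1.    ] F [ 0.7  0.2 -0.6] j [ 0.43  0.24  1.66 -0.    1.24  1.61]
before turn:  [ 0.0379 -0.0945 -0.0037]  turn 0.0  after turn: [ 0.0379 -0.0945 -0.0037]
[[356.1  16.3]
 [422.6  70.8]
 [214.8 231.2]
 [274.4 266.8]]
```

View pics/w3.png

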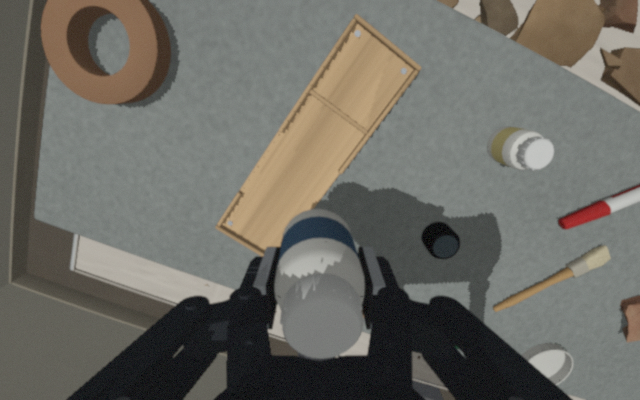

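```bash
python3 - <<'E'
from h import *
i=cv2.imread("pics/w3.png")
crop(i,200,0,440,270,2.2,"pics/w3a.png")
crop(i,410,110,640,320,2.8,"pics/w3b.png")
E
```

```text
(no output)
```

View pics/w3a.png

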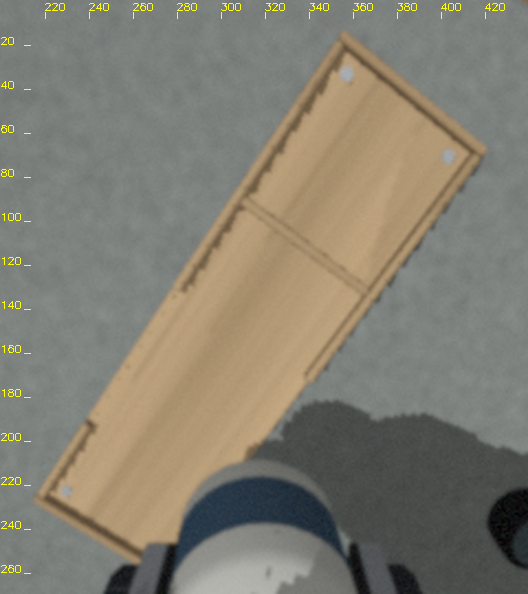

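View pics/w3b.png

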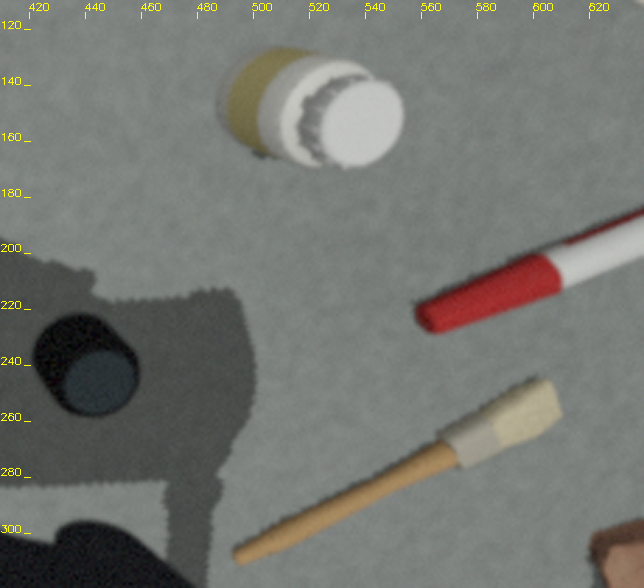

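```bash
python3 - <<'E'
from h import *
c=manip.calibration("wrist")
P=unproj(c,[(355.9,14.5),(420.9,69.1),(216.4,225.9)],.062)[:,:2]
a=P[0]-P[2]; print(P.round(4),"L",np.linalg.norm(a),"th",np.arctan2(a[1],a[0]),"W",np.linalg.norm(P[0]-P[1]),"ctr",(P[1]+P[2])/2)
print("short",unproj(c,[(538.9,153.9)],.1).round(4),"loupe",unproj(c,[(446.1,246.8)],.077).round(4),"brush",unproj(c,[(495,308.6),(607.5,251)],.058).round(4).tolist(),"mk",unproj(c,[(562.5,223.9)],.0585).round(4))
E
```

```text
[[0.5962 0.3092]
 [0.5799 0.2422]
 [0.377  0.3606]] L 0.22518523489807488 th -0.23022922424446082 W 0.0689364071991481 ctr [0.47843909 0.30137498]
short [[0.5549 0.1349 0.1   ]] loupe [[0.4471 0.1484 0.077 ]] brush [[0.3933, 0.043, 0.058], [0.5023, -0.0335, 0.058]] mk [[0.5091 0.0361 0.0585]]
```

```bash
python3 plan.py .5535 .2831 .079
```

```text
t 5.3 p [0.4502 0.2819 0.1915] phi -1.1836 w 0.0407 tilt [-0.001  -0.0013 -1.    ] F [-1.1 -0.4 -0.1] j [ 0.43  0.24  1.66 -0.    1.24  1.61]
before turn:  [ 0.0379 -0.0961  0.1125]  turn 0.0  after turn: [ 0.0379 -0.0961  0.1125]
```

send_rows --pt "0 0.019 -0.048 0 0" --pt "0 0.019 -0.048 0 0" --pt "0 0 0 0.03 0" --pt "0 0 0 0.03 0" --pt "0 0 0 0.025 0" --pt "0 0 0 0.015 0" --pt "0 0 0 0 0" --pt "0 0 0 0 0"

```text
clock: 6.3
position: [0.5545, 0.2841, 0.0933]
ee_rot: [-0.001, 0.83, -0.558, 0.001]
contact_force: [0.6, 0.5, -0.3]
width: 0.0406
```

```bash
python3 plan.py .5535 .2831 .078
```

```text
t 6.3 p [0.5545 0.2841 0.0933] phi -1.1834 w 0.0406 tilt [ 1.9e-03  6.0e-04 -1.0e+00] F [ 0.6  0.5 -0.3] j [ 0.36  0.45  1.6  -0.    1.09  1.55]
before turn:  [0.0005 0.0013 0.0153]  turn 0.0  after turn: [0.0005 0.0013 0.0153]
```

send_rows --pt "0 0 0.001 0.007 0" --pt "0 0 0 0.005 0" --pt "0 0 0 0.003 0" --pt "0 0 0 0 0" --pt "0 0 0 0 0"

```text
clock: 6.92
position: [0.5526, 0.2838, 0.0776]
ee_rot: [-0.0, 0.83, -0.558, 0.0]
contact_force: [-1.7, -0.5, 2.4]
width: 0.0405
```

send_rows --pt "0.8 0 0 0 0" --pt "0.8 0 0 0 0" --pt "0.8 0 0 0 0" --pt "0.8 0 0 0 0" --pt "0.8 0 0 -0.03 0" --pt "0.8 0 0 -0.05 0" --pt "0.8 0 0 -0.05 0" --pt "0.8 0 0 0 0"

```text
clock: 7.92
position: [0.5553, 0.2848, 0.2124]
ee_rot: [-0.004, 0.83, -0.558, 0.003]
contact_force: [0.2, 0.1, 0.4]
width: 0.0683
```

```bash
python3 plan.py .447 .1487 .056 -1.343; python3 - <<'E'
from h import *
cv2.imwrite("pics/w4.png",manip.get_image("wrist")[:,:,::-1])
E
```

```text
t 7.92 p [0.5553 0.2848 0.2124] phi -1.183 w 0.0683 tilt [ 0.0097  0.0036 -0.9999] F [0.2 0.1 0.4] j [ 0.36  0.35  1.44 -0.    1.34  1.55]
before turn:  [0.085  0.1518 0.1564]  turn 0.16  after turn: [0.1081 0.1363 0.1564]
```

View pics/w4.png

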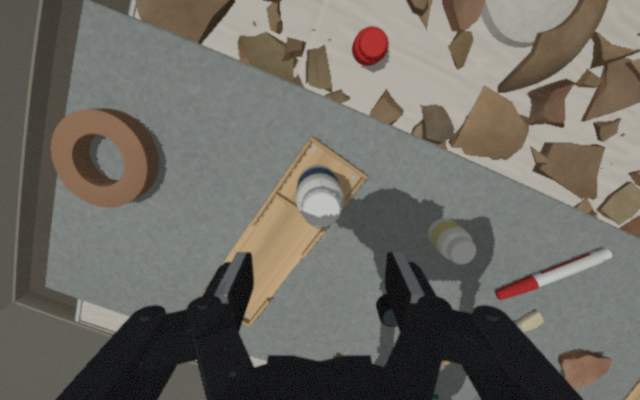

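```bash
python3 plan.py .4426 .0064 .0515 -2.173
```

```text
t 7.97 p [0.5538 0.2841 0.2096] phi -1.183 w 0.0682 tilt [ 0.0046  0.0016 -1.    ] F [-0.5  0.1 -0.8] j [ 0.36  0.36  1.44 -0.    1.34  1.55]
before turn:  [0.2151 0.2079 0.1581]  turn 0.99  after turn: [ 0.2918 -0.0657  0.1581]
```

send_rows --pt "0.5 0 0 0 0.165" --pt "0.5 0 0 0 0.165" --pt "0.5 0 0 0 0.165" --pt "0.5 0 0 0 0.165" --pt "0.5 0 0 0 0.165" --pt "0.5 0 0 0 0.165" --pt "0.5 0.03 -0.007 0 0" --pt "0.5 0.05 -0.011 0 0"

```text
clock: 8.98
position: [0.5214, 0.2074, 0.205]
ee_rot: [-0.001, -0.466, 0.885, 0.0]
contact_force: [0.4, -0.9, 0.5]
width: 0.0426
```

send_rows --pt "0.5 0.05 -0.011 0 0" --pt "0.5 0.05 -0.011 0 0" --pt "0.5 0.05 -0.011 0 0" --pt "0.5 0.04 -0.009 0.01 0" --pt "0.5 0.022 -0.005 0.02 0" --pt "0.5 0 0 0.02 0" --pt "0.5 0 0 0.02 0" --pt "0.5 0 0 0 0"

```text
clock: 9.98
position: [0.4383, 0.0065, 0.1349]
ee_rot: [-0.003, -0.465, 0.885, 0.002]
contact_force: [0.2, -0.6, 0.2]
width: 0.0428
```

```bash
python3 - <<'E'
from h import *
i=manip.get_image("wrist")[:,:,::-1].copy()
cv2.imwrite("pics/w5.png",i)
c=manip.calibration("wrist")
print(proj(c,[(.4426,.0064,.058),(.3913,.0416,.058),(.5004,-.0334,.058)]).round(1))
E
python3 plan.py .4426 .0064 .0515 -2.173
```

```text
[[317.1 205.5]
 [317.3 274.3]
 [317.  111.9]]
t 10.03 p [0.4395 0.0064 0.1361] phi -2.1731 w 0.0423 tilt [-3.6e-03  5.0e-04 -1.0e+00] F [-0.1  0.1  0.5] j [-0.14  0.16  1.93 -0.    1.06  2.03]
before turn:  [-0.0017 -0.0025  0.0846]  turn -0.0001  after turn: [-0.0017 -0.0025  0.0846]
```

View pics/w5.png

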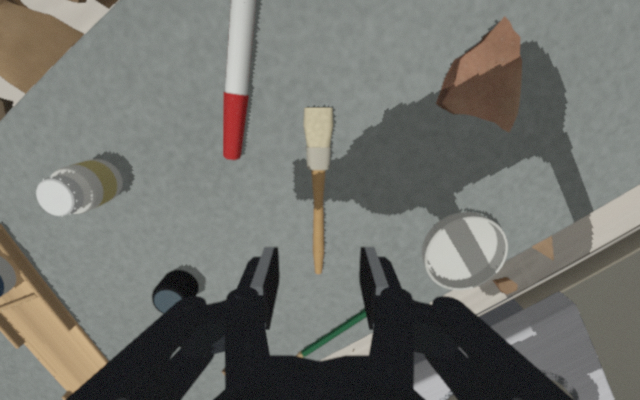

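send_rows --pt "0.5 -0.0015 -0.003 0.03 0" --pt "0.5 0 0 0.03 0" --pt "0.5 0 0 0.015 0" --pt "0.5 0 0 0.007 0" --pt "0.5 0 0 0 0" --pt "0.5 0 0 0 0"

```text
clock: 10.78
position: [0.4449, 0.0057, 0.056]
ee_rot: [0.001, -0.466, 0.885, -0.001]
contact_force: [0.6, -0.2, 0.4]
width: 0.0427
```

```bash
python3 plan.py .4430 .0061 .0515 -2.173
```

```text
t 10.78 p [0.4449 0.0057 0.056 ] phi -2.1729 w 0.0427 tilt [ 1.7e-03 -3.0e-04 -1.0e+00] F [ 0.6 -0.2  0.4] j [-0.14  0.26  2.03 -0.    0.84  2.03]
before turn:  [0.0008 0.0018 0.0045]  turn 0.0001  after turn: [0.0008 0.0018 0.0045]
```

send_rows --pt "0.5 0 0 0.0025 0" --pt "0 0 0 0 0" --pt "0 0 0 0 0" --pt "0 0 0 0 0" --pt "0 0 0 0 0" --pt "0 0 0 0 0"

```text
clock: 11.52
position: [0.4442, 0.0058, 0.053]
ee_rot: [0.0, -0.466, 0.885, -0.0]
contact_force: [-2.0, 0.8, 3.7]
width: 0.0084
```

send_rows --pt "0 0 0 0 0" --pt "0 0 0 -0.02 0" --pt "0 0 0 -0.03 0" --pt "0 0 0 -0.04 0" --pt "0 0 0 0 0"

```text
clock: 12.15
position: [0.4464, 0.0055, 0.1451]
ee_rot: [0.003, -0.466, 0.885, -0.002]
contact_force: [0.0, -0.6, -1.2]
width: 0.0084
```

```bash
python3 plan.py .4435 .3087 .145 -1.799; python3 - <<'E'
from h import *
i=manip.get_image("wrist")[:,:,::-1].copy()
cv2.imwrite("pics/w6.png",i)
E
```

```text
t 12.15 p [0.4464 0.0055 0.1451] phi -2.173 w 0.0084 tilt [ 0.0066 -0.001  -1.    ] F [ 0.  -0.6 -1.2] j [-0.14  0.15  1.91 -0.    1.08  2.03]
before turn:  [-2.482e-01  1.742e-01  1.000e-04]  turn -0.374  after turn: [-2.947e-01  7.140e-02  1.000e-04]
```

View pics/w6.png

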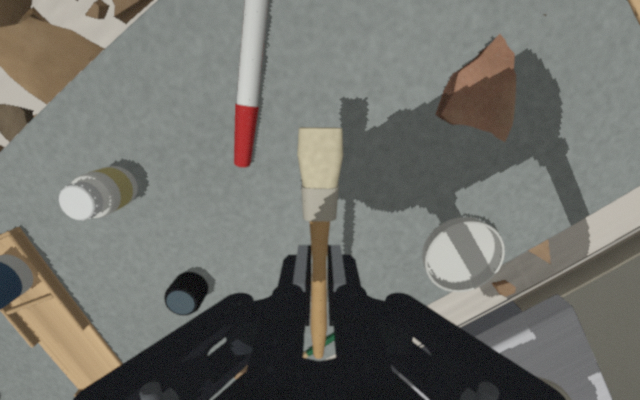

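```bash
python3 - <<'E'
from h import *
c=manip.calibration("wrist"); s=manip.get_state()
for z in (.142,.150):
    P=unproj(c,[(320,128),(320,357)],z); d=P[:,:2]-s["position"][:2]
    print(np.linalg.norm(d,axis=1).round(4),(d@[np.sin(-2.173),-np.cos(-2.173)]).round(4))
E
```

```text
[0.0699 0.0691] [-0.0699  0.0691]
[0.0707 0.0605] [-0.0707  0.0605]
```

send_rows --pt "0 0 0 -0.01 -0.187" --pt "0 0 0 -0.01 -0.187" --pt "0 -0.03 0.008 0 0" --pt "0 -0.05 0.012 0 0" --pt "0 -0.06 0.015 0 0" --pt "0 -0.06 0.015 0 0" --pt "0 -0.05 0.012 0 0" --pt "0 -0.03 0.008 0 0"

```text
clock: 13.2
position: [0.438, 0.2964, 0.1606]
ee_rot: [-0.002, -0.623, 0.782, 0.0]
contact_force: [0.8, 0.7, -0.3]
width: 0.0089
```

send_rows --pt "0 -0.015 0.0034 0 0" --pt "0 0 0 0 0" --pt "0 0 0 0 0"

```text
clock: 13.58
position: [0.4391, 0.3084, 0.1622]
ee_rot: [-0.001, -0.622, 0.783, -0.0]
contact_force: [0.2, -0.5, -0.5]
width: 0.0089
```

```bash
python3 plan.py .4415 .309 .059 -1.799; python3 - <<'E'
from h import *
i=manip.get_image("wrist")[:,:,::-1].copy()
cv2.imwrite("pics/w7.png",i)
E
```

```text
t 13.57 p [0.4391 0.3084 0.1622] phi -1.7999 w 0.0089 tilt [-0.0011 -0.0015 -1.    ] F [ 0.2 -0.5 -0.5] j [ 0.48  0.27  1.7  -0.    1.18  2.28]
before turn:  [-0.0012 -0.0022  0.1032]  turn -0.0009  after turn: [-0.0012 -0.0022  0.1032]
```

View pics/w7.png

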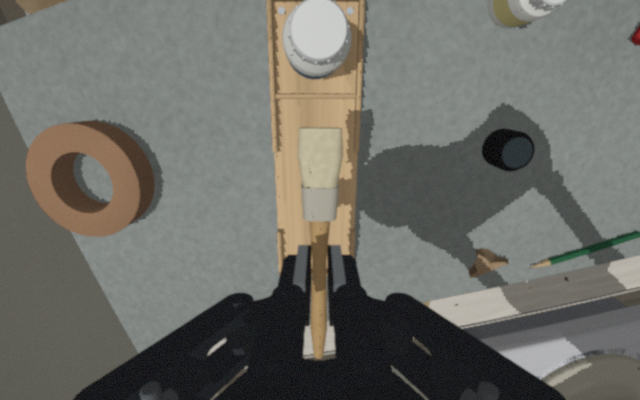

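send_rows --pt "0 -0.001 -0.002 0.03 0" --pt "0 0 0 0.03 0" --pt "0 0 0 0.025 0" --pt "0 0 0 0.01 0" --pt "0 0 0 0.005 0" --pt "0 0 0 0 0" --pt "0 0 0 0 0"

```text
clock: 14.5
position: [0.4422, 0.3105, 0.0636]
ee_rot: [0.001, -0.622, 0.783, -0.0]
contact_force: [0.0, 0.4, 0.6]
width: 0.0087
```

```bash
python3 plan.py .4415 .309 .057 -1.799
```

```text
t 14.5 p [0.4422 0.3105 0.0636] phi -1.7991 w 0.0087 tilt [ 1.7e-03  8.0e-04 -1.0e+00] F [0.  0.4 0.6] j [ 0.48  0.37  1.82 -0.    0.94  2.28]
before turn:  [0.0017 0.0003 0.0066]  turn -0.0001  after turn: [0.0017 0.0003 0.0066]
```

send_rows --pt "0 0.001 0 0.003 0" --pt "0 0 0 0.003 0" --pt "0 0 0 0 0" --pt "0 0 0 0 0" --pt "0.25 0 0 0 0" --pt "0.3 0 0 0 0" --pt "0.3 0 0 0 0" --pt "0.3 0 0 0 0"

```text
clock: 15.5
position: [0.4413, 0.3093, 0.0567]
ee_rot: [-0.0, -0.622, 0.783, -0.0]
contact_force: [-0.0, 0.6, 0.1]
width: 0.0255
```

send_rows --pt "0.3 0 0 -0.02 0" --pt "0.5 0 0 -0.03 0" --pt "0.5 0 0 -0.05 0" --pt "0.5 0 0 0 0" --pt "0.5 0 0 0 0"

```text
clock: 16.12
position: [0.4408, 0.3091, 0.1564]
ee_rot: [-0.0, -0.622, 0.783, 0.0]
contact_force: [0.2, 1.0, 0.1]
width: 0.0428
```

```bash
python3 plan.py .553 .1345 .063 -1.799; python3 - <<'E'
from h import *
i=manip.get_image("wrist")[:,:,::-1].copy()
cv2.imwrite("pics/w8.png",i)
E
```

```text
t 16.12 p [0.4408 0.3091 0.1564] phi -1.7989 w 0.0428 tilt [-5.e-04 -4.e-04 -1.e+00] F [0.2 1.  0.1] j [ 0.48  0.28  1.7  -0.    1.17  2.28]
before turn:  [ 0.1447 -0.1487  0.0934]  turn 0.0001  after turn: [ 0.1447 -0.1487  0.0934]
```

View pics/w8.png

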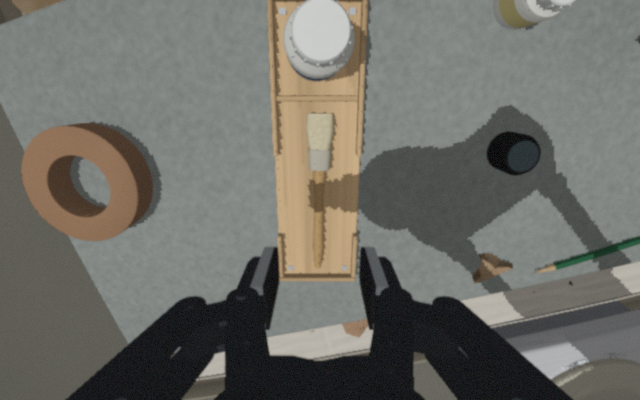

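```bash
python3 - <<'E'
from h import *
c=manip.calibration("wrist")
crop(cv2.imread("pics/w8.png"),440,90,600,210,4,"pics/w8a.png")
E
python3 plan.py .4467 .1486 .054 -1.799
```

```text
t 16.18 p [0.4404 0.3088 0.1557] phi -1.799 w 0.0429 tilt [-0.002  -0.0012 -1.    ] F [-0.5  0.2 -0.7] j [ 0.48  0.28  1.7  -0.    1.17  2.28]
before turn:  [ 0.1546 -0.0424  0.1017]  turn -0.0  after turn: [ 0.1546 -0.0424  0.1017]
```

View pics/w8a.png

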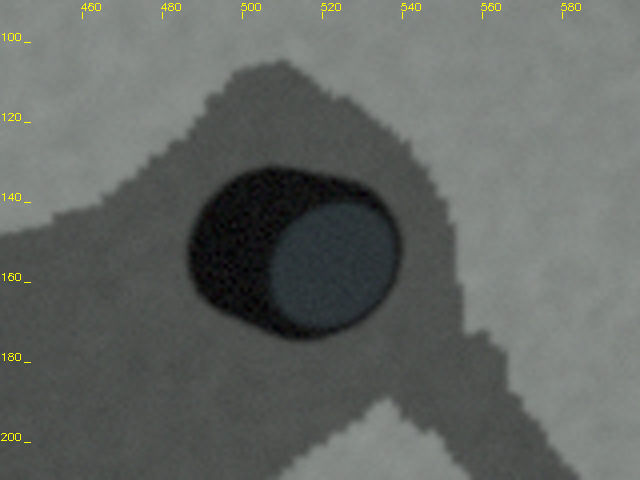

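send_rows --pt "0.7 0.03 -0.008 0 0" --pt "0.7 0.05 -0.014 0 0" --pt "0.7 0.05 -0.014 0 0" --pt "0.7 0.025 -0.006 0 0" --pt "0.7 0 0 0.03 0" --pt "0.7 0 0 0.03 0" --pt "0.7 0 0 0 0" --pt "0.7 0 0 0 0"

```text
clock: 17.18
position: [0.4473, 0.1489, 0.0968]
ee_rot: [-0.0, -0.622, 0.783, 0.0]
contact_force: [-0.5, 0.3, 0.3]
width: 0.06
```

```bash
python3 plan.py .4467 .1486 .054 -1.799; python3 - <<'E'
from h import *
i=manip.get_image("wrist")[:,:,::-1].copy()
cv2.imwrite("pics/w9.png",i)
E
```

```text
t 17.18 p [0.4473 0.1489 0.0968] phi -1.7988 w 0.06 tilt [-5.e-04 -2.e-04 -1.e+00] F [-0.5  0.3  0.3] j [ 0.17  0.24  1.92 -0.    0.97  1.97]
before turn:  [0.0004 0.0005 0.0428]  turn 0.0002  after turn: [0.0004 0.0005 0.0428]
```

View pics/w9.png

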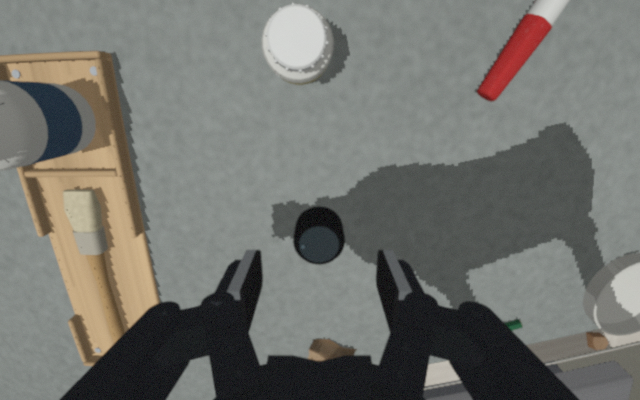

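```bash
python3 - <<'E'
from h import *
c=manip.calibration("wrist")
print(unproj(c,[(319,243)],.077).round(4),unproj(c,[(298,40)],.1).round(4))
E
```

```text
[[0.4483 0.149  0.077 ]] [[0.5538 0.1336 0.1   ]]
```

send_rows --pt "0.7 0 0 0.02 0" --pt "0.7 0 0 0.015 0" --pt "0.7 0 0 0.006 0" --pt "0.7 0 0 0 0" --pt "0.7 0 0 0 0"

```text
clock: 17.85
position: [0.4479, 0.149, 0.0565]
ee_rot: [0.001, -0.622, 0.783, -0.0]
contact_force: [0.1, -0.4, 0.4]
width: 0.0599
```

```bash
python3 plan.py .4467 .1486 .054 -1.799
```

```text
t 17.85 p [0.4479 0.149  0.0565] phi -1.7989 w 0.0599 tilt [ 1.7e-03  2.0e-04 -1.0e+00] F [ 0.1 -0.4  0.4] j [ 0.17  0.3   1.98 -0.    0.87  1.97]
before turn:  [0.0006 0.001  0.0025]  turn 0.0001  after turn: [0.0006 0.001  0.0025]
```

send_rows --pt "0.3 0 0 0 0" --pt "0 0 0 0 0" --pt "0 0 0 0 0" --pt "0 0 0 0 0" --pt "0 0 0 0 0" --pt "0 0 0 0 0" --pt "0 0 0 0 0"

```text
clock: 18.73
position: [0.4476, 0.1489, 0.0564]
ee_rot: [0.0, -0.622, 0.783, -0.0]
contact_force: [-0.3, 0.1, 5.6]
width: 0.0304
```

send_rows --pt "0 0 0 -0.02 0" --pt "0 0 0 -0.03 0" --pt "0 0 0 -0.04 0" --pt "0 0 0 -0.02 0" --pt "0 0 0 0 0"

```text
clock: 19.35
position: [0.4482, 0.149, 0.167]
ee_rot: [0.002, -0.622, 0.783, -0.001]
contact_force: [-0.1, 0.1, -0.3]
width: 0.0307
```

```bash
python3 plan.py .4241 -.3541 .165 -2.999; python3 - <<'E'
from h import *
i=manip.get_image("wrist")[:,:,::-1].copy()
cv2.imwrite("pics/w10.png",i)
E
```

```text
t 19.35 p [0.4482 0.149  0.167 ] phi -1.799 w 0.0307 tilt [ 3.6e-03  5.0e-04 -1.0e+00] F [-0.1  0.1 -0.3] j [ 0.17  0.17  1.82 -0.    1.15  1.97]
before turn:  [ 0.4955 -0.0904  0.002 ]  turn 1.2  after turn: [ 0.0953 -0.4946  0.002 ]
```

View pics/w10.png

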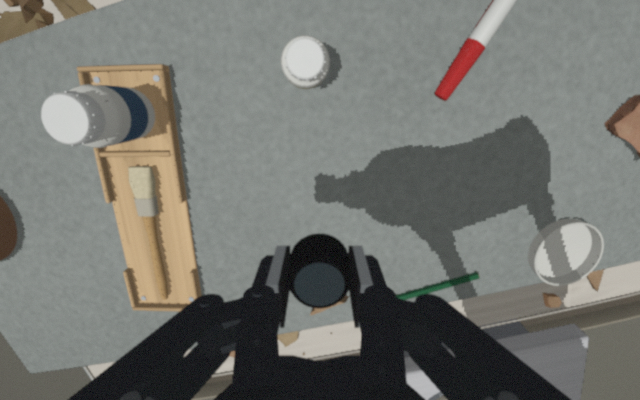

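send_rows --pt "0 0.035 -0.0063 0 0" --pt "0 0.06 -0.011 0 0" --pt "0 0.06 -0.011 0 0" --pt "0 0.06 -0.011 0 0" --pt "0 0.06 -0.011 0 0" --pt "0 0.06 -0.011 0 0" --pt "0 0.06 -0.011 0 0" --pt "0 0.06 -0.011 0 0"

```text
clock: 20.4
position: [0.4242, -0.3145, 0.1639]
ee_rot: [-0.0, -0.622, 0.783, 0.002]
contact_force: [1.4, 0.2, -0.2]
width: 0.0306
```

send_rows --pt "0 0.04 -0.007 0 0" --pt "0 0 0 0 0.17" --pt "0 0 0 0 0.17" --pt "0 0 0 0 0.172" --pt "0 0 0 0 0.172" --pt "0 0 0 0 0.172" --pt "0 0 0 0 0.172" --pt "0 0 0 0 0.172"

```text
clock: 21.4
position: [0.4223, -0.3529, 0.1636]
ee_rot: [-0.001, -0.068, 0.998, 0.001]
contact_force: [-0.8, -0.1, -0.1]
width: 0.0302
```

send_rows --pt "0 0 0 0 0" --pt "0 0 0 0 0" --pt "0 0 0 0 0"

```text
clock: 21.78
position: [0.423, -0.3536, 0.1654]
ee_rot: [-0.0, -0.072, 0.997, 0.0]
contact_force: [-0.6, 0.2, -0.1]
width: 0.0308
```

```bash
python3 plan.py .4241 -.3541 .075 -2.999; python3 - <<'E'
from h import *
i=manip.get_image("wrist")[:,:,::-1].copy()
cv2.imwrite("pics/w11.png",i)
c=manip.calibration("wrist")
th=.142;R=np.array([[np.cos(th),-np.sin(th)],[np.sin(th),np.cos(th)]])
m=np.array([[.082,.062],[.082,-.062],[-.082,.062],[-.082,-.062]])@R.T+[.4603,-.3247]
print(proj(c,np.c_[m,np.full(4,.062)]).round(1))
E
```

```text
t 21.77 p [ 0.423  -0.3536  0.1654] phi -2.9977 w 0.0308 tilt [-5.e-04  5.e-04 -1.e+00] F [-0.6  0.2 -0.1] j [-0.82  0.29  1.66 -0.    1.19  2.18]
before turn:  [-0.001  -0.0006  0.0904]  turn 0.0013  after turn: [-0.001  -0.0006  0.0904]
[[191.5 281.4]
 [170.9 153. ]
 [362.6 282.2]
 [370.2 152.9]]
```

View pics/w11.png

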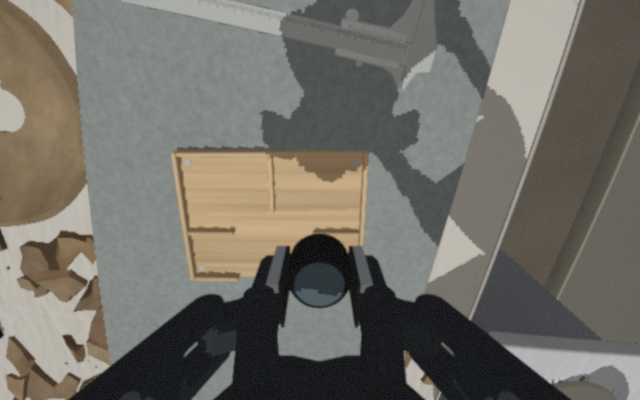

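send_rows --pt "0 -0.001 0 0.03 0" --pt "0 0 0 0.03 0" --pt "0 0 0 0.025 0" --pt "0 0 0 0.01 0" --pt "0 0 0 0.004 0" --pt "0 0 0 0 0" --pt "0 0 0 0 0"

```text
clock: 22.7
position: [0.4247, -0.3542, 0.0677]
ee_rot: [0.001, -0.071, 0.997, -0.001]
contact_force: [0.8, -0.4, -0.6]
width: 0.031
```

```bash
python3 plan.py .4241 -.3541 .0605 -2.999
```

```text
t 22.7 p [ 0.4247 -0.3542  0.0677] phi -2.9989 w 0.031 tilt [ 0.0013 -0.0015 -1.    ] F [ 0.8 -0.4 -0.6] j [-0.82  0.38  1.79 -0.    0.97  2.18]
before turn:  [0.0005 0.0002 0.0072]  turn 0.0001  after turn: [0.0005 0.0002 0.0072]
```

send_rows --pt "0 0 0 0.004 0" --pt "0 0 0 0.002 0" --pt "0 0 0 0 0" --pt "0 0 0 0 0" --pt "0.45 0 0 0 0" --pt "0.5 0 0 0 0" --pt "0.5 0 0 0 0" --pt "0.5 0 0 0 0"

```text
clock: 23.7
position: [0.4241, -0.3537, 0.0609]
ee_rot: [0.0, -0.071, 0.997, -0.0]
contact_force: [-0.6, 0.6, -0.1]
width: 0.0425
```

send_rows --pt "0.5 0 0 -0.02 0" --pt "0.6 0 0 -0.03 0" --pt "0.7 0 0 -0.05 0" --pt "0.7 0 0 0 0" --pt "0.7 0 0 0 0"

```text
clock: 24.32
position: [0.4238, -0.3533, 0.1605]
ee_rot: [-0.0, -0.071, 0.997, 0.0]
contact_force: [-0.2, -0.3, -0.3]
width: 0.06
```

```bash
python3 plan.py .5555 -.0095 .165 -2.317; python3 - <<'E'
from h import *
i=manip.get_image("wrist")[:,:,::-1].copy()
cv2.imwrite("pics/w12.png",i)
E
```

```text
t 24.32 p [ 0.4238 -0.3533  0.1605] phi -2.999 w 0.06 tilt [-4.e-04  4.e-04 -1.e+00] F [-0.2 -0.3 -0.3] j [-0.82  0.29  1.67 -0.    1.18  2.18]
before turn:  [-0.1793  0.3215 -0.0045]  turn -0.682  after turn: [-0.3418  0.1366 -0.0045]
```

View pics/w12.png

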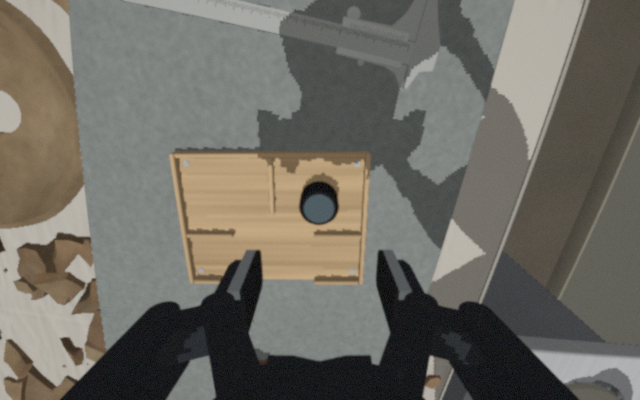

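send_rows --pt "0.6 0 0 0 -0.17" --pt "0.6 0 0 0 -0.17" --pt "0.6 0 0 0 -0.17" --pt "0.6 0 0 0 -0.172" --pt "0.6 -0.03 0.012 0 0" --pt "0.6 -0.055 0.022 0 0" --pt "0.6 -0.055 0.022 0 0" --pt "0.6 -0.055 0.022 0 0"

```text
clock: 25.38
position: [0.4987, -0.1555, 0.1591]
ee_rot: [-0.001, -0.4, 0.916, 0.001]
contact_force: [0.1, 0.1, -0.5]
width: 0.0515
```

send_rows --pt "0.6 -0.055 0.022 0 0" --pt "0.6 -0.055 0.022 0 0" --pt "0.6 -0.037 0.015 0 0" --pt "0.6 0 0 0 0" --pt "0.6 0 0 0 0"

```text
clock: 26.0
position: [0.5547, -0.0098, 0.1595]
ee_rot: [-0.001, -0.401, 0.916, 0.0]
contact_force: [-0.5, -0.4, 0.0]
width: 0.0513
```

```bash
python3 plan.py .557 -.009 .053 -2.317; python3 - <<'E'
from h import *
i=manip.get_image("wrist")[:,:,::-1].copy()
cv2.imwrite("pics/w13.png",i)
c=manip.calibration("wrist")
print(proj(c,[(.557,-.009,.0585),(.508,.0355,.0585),(.605,-.0535,.0585)]).round(1))
E
```

```text
t 26.0 p [ 0.5547 -0.0098  0.1595] phi -2.3165 w 0.0513 tilt [-3.e-03 -5.e-04 -1.e+00] F [-0.5 -0.4  0. ] j [-0.14  0.3   1.66 -0.    1.19  2.17]
before turn:  [-0.0022 -0.0011  0.1065]  turn 0.0005  after turn: [-0.0022 -0.0011  0.1065]
[[316.4 197.9]
 [317.2 265.6]
 [316.3 118.8]]
```

View pics/w13.png

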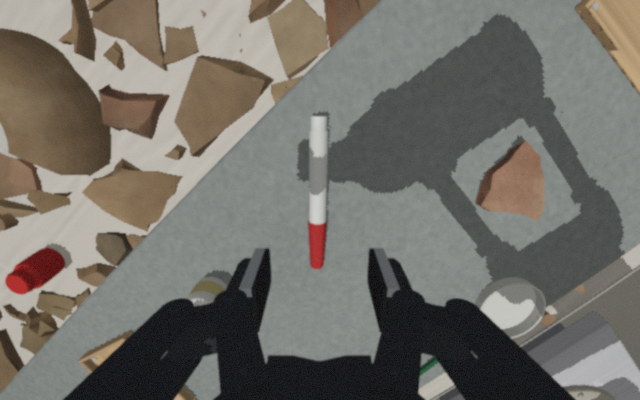

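send_rows --pt "0.6 -0.0015 -0.002 0.03 0" --pt "0.6 0 0 0.03 0" --pt "0.6 0 0 0.025 0" --pt "0.6 0 0 0.012 0" --pt "0.6 0 0 0.005 0" --pt "0.6 0 0 0 0" --pt "0.6 0 0 0 0"

```text
clock: 26.92
position: [0.5589, -0.01, 0.0597]
ee_rot: [0.001, -0.401, 0.916, -0.001]
contact_force: [-0.2, 1.0, -0.6]
width: 0.051
```

```bash
python3 plan.py .557 -.009 .053 -2.317
```

```text
t 26.93 p [ 0.5589 -0.01    0.0597] phi -2.3171 w 0.051 tilt [ 1.9e-03 -4.0e-04 -1.0e+00] F [-0.2  1.  -0.6] j [-0.14  0.4   1.79 -0.    0.95  2.17]
before turn:  [0.0006 0.0021 0.0067]  turn -0.0001  after turn: [0.0006 0.0021 0.0067]
```

send_rows --pt "0.5 0 0 0.0045 0" --pt "0 0 0 0 0" --pt "0 0 0 0 0" --pt "0 0 0 0 0" --pt "0 0 0 0 0" --pt "0 0 0 0 0" --pt "0 0 0 0 0" --pt "0 0 0 0 0"

```text
clock: 27.92
position: [0.5583, -0.0098, 0.0545]
ee_rot: [0.0, -0.401, 0.916, -0.0]
contact_force: [-1.3, 0.7, 4.0]
width: 0.0136
```

send_rows --pt "0 0 0 -0.02 0" --pt "0 0 0 -0.03 0" --pt "0 0 0 -0.04 0" --pt "0 0 0 -0.02 0" --pt "0 0 0 0 0"

```text
clock: 28.55
position: [0.5593, -0.0099, 0.1655]
ee_rot: [0.001, -0.401, 0.916, -0.001]
contact_force: [-0.8, 0.3, -0.1]
width: 0.0139
```

```bash
python3 plan.py .4552 -.2891 .17 -1.429; python3 - <<'E'
from h import *
i=manip.get_image("wrist")[:,:,::-1].copy()
cv2.imwrite("pics/w14.png",i)
E
```

```text
t 28.55 p [ 0.5593 -0.0099  0.1655] phi -2.317 w 0.0139 tilt [ 3.5e-03 -6.0e-04 -1.0e+00] F [-0.8  0.3 -0.1] j [-0.14  0.3   1.65 -0.    1.2   2.17]
before turn:  [ 0.2756 -0.1131 -0.0045]  turn -0.888  after turn: [ 0.2617  0.1425 -0.0045]
```

View pics/w14.png

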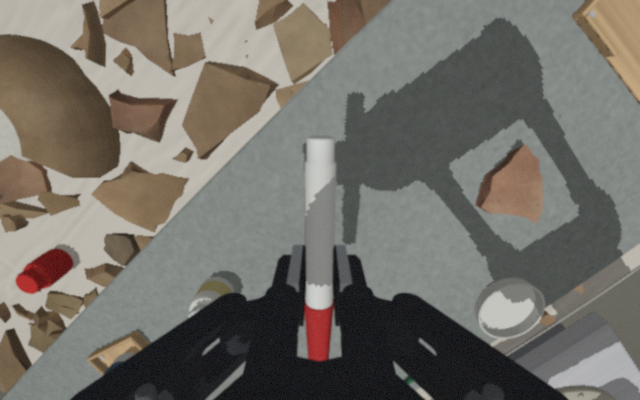

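```bash
python3 - <<'E'
from h import *
c=manip.calibration("wrist"); s=manip.get_state()
P=unproj(c,[(319,138),(318,360)],s["position"][2]+.004); d=P[:,:2]-s["position"][:2]
print((d@[np.sin(-2.317),-np.cos(-2.317)]).round(4),(d@[np.cos(-2.317),np.sin(-2.317)]).round(4))
E
```

```text
[-0.066   0.0659] [-0.0005 -0.0011]
```

send_rows --pt "0 0 0 0 -0.1776" --pt "0 0 0 0 -0.1776" --pt "0 0 0 0 -0.1776" --pt "0 0 0 0 -0.1776" --pt "0 0 0 0 -0.1776" --pt "0 0.03 0.0163 0 0" --pt "0 0.05 0.027 0 0" --pt "0 0.05 0.027 0 0"

```text
clock: 29.6
position: [0.5055, -0.149, 0.1623]
ee_rot: [0.001, 0.756, -0.655, -0.002]
contact_force: [1.1, 0.4, 0.5]
width: 0.0138
```

send_rows --pt "0 0.05 0.027 0 0" --pt "0 0.05 0.027 0 0" --pt "0 0.0317 0.0182 0 0" --pt "0 0 0 0 0" --pt "0 0 0 0 0" --pt "0 0 0 0 0"

```text
clock: 30.35
position: [0.4542, -0.2876, 0.1637]
ee_rot: [-0.0, 0.756, -0.655, -0.001]
contact_force: [-0.1, 0.0, -0.1]
width: 0.0136
```

```bash
python3 plan.py .4552 -.2891 .0585 -1.429; python3 - <<'E'
from h import *
i=manip.get_image("wrist")[:,:,::-1].copy()
cv2.imwrite("pics/w15.png",i)
E
```

```text
t 30.35 p [ 0.4542 -0.2876  0.1637] phi -1.4275 w 0.0136 tilt [-9.0e-04  1.2e-03 -1.0e+00] F [-0.1  0.  -0.1] j [-0.69  0.27  1.69  0.    1.18  0.73]
before turn:  [ 0.0016 -0.0008  0.1052]  turn 0.0015  after turn: [ 0.0016 -0.0008  0.1052]
```

View pics/w15.png

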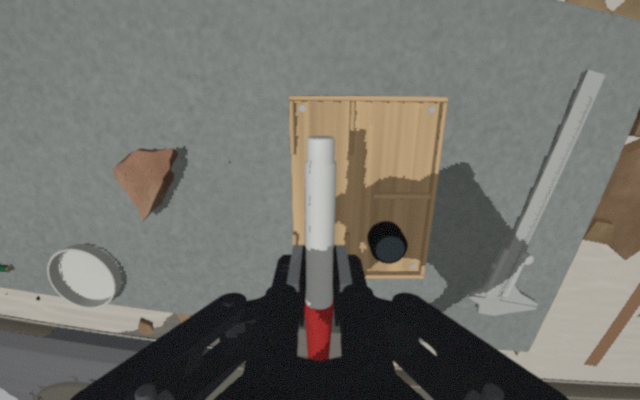

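send_rows --pt "0 0.002 -0.001 0.03 0" --pt "0 0 0 0.03 0" --pt "0 0 0 0.025 0" --pt "0 0 0 0.01 0" --pt "0 0 0 0.004 0" --pt "0 0 0 0 0" --pt "0 0 0 0 0"

```text
clock: 31.28
position: [0.456, -0.2912, 0.0662]
ee_rot: [0.0, 0.755, -0.655, 0.001]
contact_force: [0.7, 0.1, 0.1]
width: 0.014
```

```bash
python3 plan.py .4552 -.2891 .0585 -1.429; python3 - <<'E'
from h import *
i=manip.get_image("wrist")[:,:,::-1].copy()
cv2.imwrite("pics/w16.png",i)
E
```

```text
t 31.27 p [ 0.456  -0.2912  0.0662] phi -1.4289 w 0.014 tilt [ 0.0015 -0.0013 -1.    ] F [0.7 0.1 0.1] j [-0.7   0.37  1.82 -0.    0.95  0.73]
before turn:  [-0.0022  0.0005  0.0077]  turn 0.0001  after turn: [-0.0022  0.0005  0.0077]
```

View pics/w16.png

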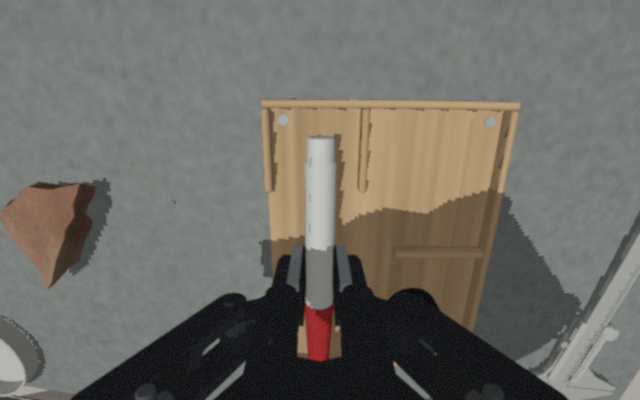

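send_rows --pt "0 0 0 0.004 0" --pt "0 0 0 0.0025 0" --pt "0 0 0 0 0" --pt "0 0 0 0 0" --pt "0.3 0 0 0 0" --pt "0.35 0 0 0 0" --pt "0.35 0 0 0 0" --pt "0.35 0 0 0 0"

```text
clock: 32.33
position: [0.4554, -0.2908, 0.0588]
ee_rot: [0.0, 0.755, -0.655, 0.0]
contact_force: [1.0, 0.1, -0.4]
width: 0.03
```

send_rows --pt "0.35 0 0 -0.02 0" --pt "0.6 0 0 -0.03 0" --pt "0.7 0 0 -0.05 0" --pt "0.7 0 0 0 0" --pt "0.7 0 0 0 0"

```text
clock: 32.95
position: [0.455, -0.2905, 0.1585]
ee_rot: [0.0, 0.755, -0.655, -0.0]
contact_force: [-0.4, -0.1, -0.4]
width: 0.06
```

```bash
python3 plan.py .554 .1342 .165 -1.429; python3 - <<'E'
from h import *
i=manip.get_image("wrist")[:,:,::-1].copy()
cv2.imwrite("pics/w17.png",i)
E
```

```text
t 32.95 p [ 0.455  -0.2905  0.1585] phi -1.4289 w 0.06 tilt [-4.e-04  3.e-04 -1.e+00] F [-0.4 -0.1 -0.4] j [-0.7   0.28  1.7  -0.    1.17  0.73]
before turn:  [-0.4064 -0.1581 -0.0065]  turn 0.0001  after turn: [-0.4064 -0.158  -0.0065]
```

View pics/w17.png

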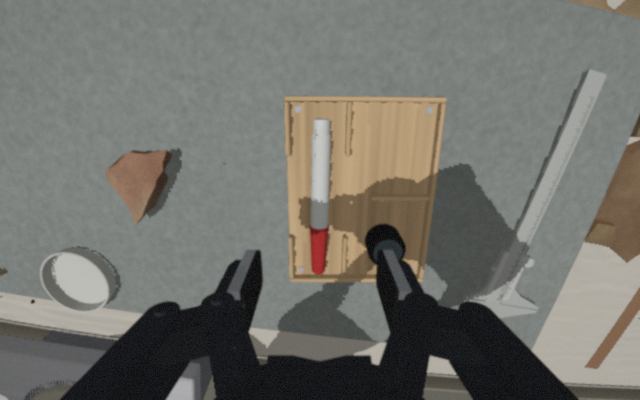

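```bash
python3 - <<'E'
from h import *
c=manip.calibration("wrist")
th=.142;R=np.array([[np.cos(th),-np.sin(th)],[np.sin(th),np.cos(th)]])
P=unproj(c,[(321,120),(318,274)],.0625)[:,:2]; 
C=unproj(c,[(286,97),(446,98),(290,281)],.062)[:,:2]; print("corners tray frame",((C-[.4603,-.3247])@R).round(4).tolist())
l=(P-[.4603,-.3247])@R; print(l.round(4), l.mean(0))
E
```

```text
corners tray frame [[0.082, 0.0596], [0.0818, -0.0608], [-0.0791, 0.0616]]
[[ 0.0652  0.0334]
 [-0.0711  0.0358]] [-0.0029722   0.03455711]
```

send_rows --pt "0.7 -0.03 -0.0117 0 0" --pt "0.7 -0.055 -0.0214 0 0" --pt "0.7 -0.055 -0.0214 0 0" --pt "0.7 -0.055 -0.0214 0 0" --pt "0.7 -0.055 -0.0214 0 0" --pt "0.7 -0.055 -0.0214 0 0" --pt "0.7 -0.055 -0.0214 0 0" --pt "0.7 -0.046 -0.018 0 0"

```text
clock: 34.0
position: [0.5536, 0.1356, 0.1569]
ee_rot: [0.001, 0.756, -0.655, -0.001]
contact_force: [0.6, -0.1, -0.3]
width: 0.06
```

send_rows --pt "0.7 0 0 0 0" --pt "0.7 0 0 0 0" --pt "0.7 0 0 0 0"

```text
clock: 34.38
position: [0.5539, 0.1321, 0.1581]
ee_rot: [0.001, 0.755, -0.656, -0.0]
contact_force: [-0.5, 0.2, -0.5]
width: 0.0595
```

```bash
python3 plan.py .554 .1342 .064 -1.429; python3 - <<'E'
from h import *
i=manip.get_image("wrist")[:,:,::-1].copy()
cv2.imwrite("pics/w18.png",i)
E
```

```text
t 34.38 p [0.5539 0.1321 0.1581] phi -1.4305 w 0.0595 tilt [-1.6e-03 -8.0e-04 -1.0e+00] F [-0.5  0.2 -0.5] j [ 0.11  0.32  1.63 -0.    1.19  1.54]
before turn:  [-0.0021 -0.0004  0.0941]  turn -0.0015  after turn: [-0.0021 -0.0004  0.0941]
```

View pics/w18.png

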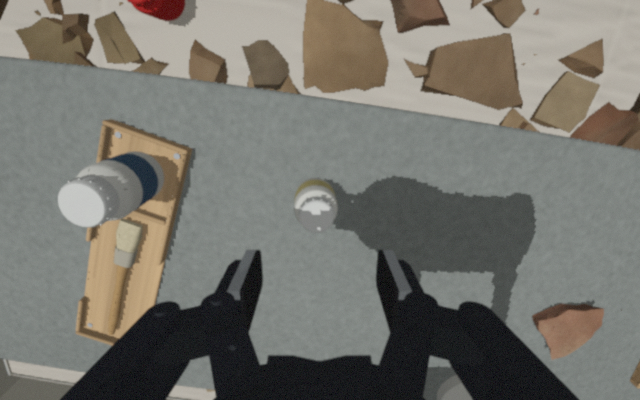

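send_rows --pt "0.7 -0.002 0 0.03 0" --pt "0.7 0 0 0.03 0" --pt "0.7 0 0 0.02 0" --pt "0.7 0 0 0.013 0" --pt "0.7 0 0 0 0" --pt "0 0 0 0 0" --pt "0 0 0 0 0" --pt "0 0 0 0 0"

```text
clock: 35.42
position: [0.5552, 0.1354, 0.067]
ee_rot: [-0.001, 0.755, -0.655, 0.001]
contact_force: [-0.2, -0.8, 6.5]
width: 0.0319
```

send_rows --pt "0 0 0 0 0" --pt "0 0 0 0 0" --pt "0 0 0 0 0" --pt "0 0 0 0 0"

```text
clock: 35.92
position: [0.5552, 0.1354, 0.0671]
ee_rot: [-0.001, 0.756, -0.655, 0.001]
contact_force: [-0.0, -0.7, 5.8]
width: 0.0317
```

send_rows --pt "0 0 0 -0.02 0" --pt "0 0 0 -0.03 0" --pt "0 0 0 -0.04 0" --pt "0 0 0 -0.02 0" --pt "0 0 0 0 0"

```text
clock: 36.55
position: [0.5552, 0.1357, 0.1773]
ee_rot: [-0.001, 0.755, -0.655, 0.001]
contact_force: [-0.1, 0.1, -1.1]
width: 0.0315
```

```bash
python3 plan.py .5033 -.3428 .175 -1.429; python3 - <<'E'
from h import *
i=manip.get_image("wrist")[:,:,::-1].copy()
cv2.imwrite("pics/w19.png",i)
E
```

```text
t 36.55 p [0.5552 0.1357 0.1773] phi -1.4288 w 0.0315 tilt [ 3.8e-03  5.0e-04 -1.0e+00] F [-0.1  0.1 -1.1] j [0.12 0.3  1.6  0.   1.23 1.55]
before turn:  [0.4664 0.1191 0.0023]  turn 0.0002  after turn: [0.4664 0.119  0.0023]
```

View pics/w19.png

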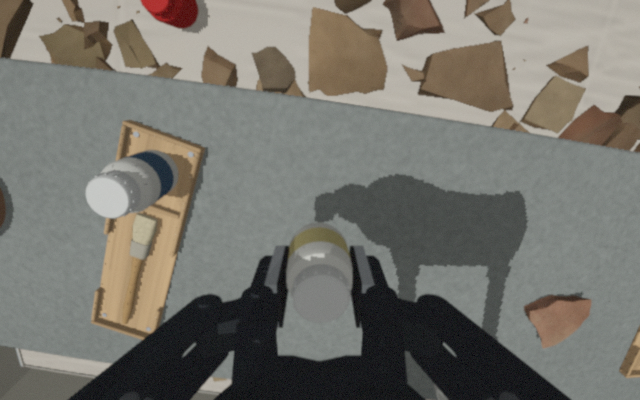

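send_rows --pt "0 0.035 0.009 0 0" --pt "0 0.058 0.0148 0 0" --pt "0 0.058 0.0148 0 0" --pt "0 0.058 0.0148 0 0" --pt "0 0.058 0.0148 0 0" --pt "0 0.058 0.0148 0 0" --pt "0 0.058 0.0148 0 0" --pt "0 0.05 0.0128 0 0"

```text
clock: 37.6
position: [0.5046, -0.3104, 0.1738]
ee_rot: [0.0, 0.755, -0.656, -0.002]
contact_force: [0.8, 0.7, 0.1]
width: 0.0316
```

send_rows --pt "0 0.0334 0.0085 0 0" --pt "0 0 0 0 0" --pt "0 0 0 0 0" --pt "0 0 0 0 0"

```text
clock: 38.1
position: [0.5021, -0.3415, 0.1752]
ee_rot: [-0.0, 0.756, -0.655, -0.001]
contact_force: [0.2, -0.2, -0.3]
width: 0.0317
```

```bash
python3 plan.py .5033 -.3428 .071 -1.429; python3 - <<'E'
from h import *
i=manip.get_image("wrist")[:,:,::-1].copy()
cv2.imwrite("pics/w20.png",i)
E
```

```text
t 38.1 p [ 0.5021 -0.3415  0.1752] phi -1.4277 w 0.0317 tilt [-9.0e-04  1.3e-03 -1.0e+00] F [ 0.2 -0.2 -0.3] j [-0.71  0.36  1.52  0.    1.26  0.72]
before turn:  [ 0.0014 -0.001   0.1042]  turn 0.0013  after turn: [ 0.0014 -0.001   0.1042]
```

View pics/w20.png

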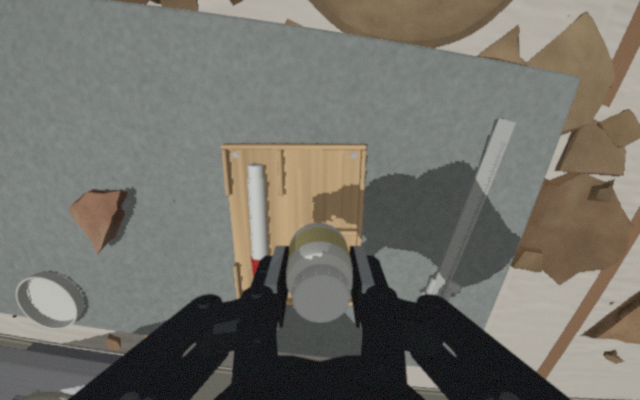

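send_rows --pt "0 0.001 -0.001 0.03 0" --pt "0 0 0 0.03 0" --pt "0 0 0 0.025 0" --pt "0 0 0 0.01 0" --pt "0 0 0 0.004 0" --pt "0 0 0 0 0" --pt "0 0 0 0 0"

```text
clock: 39.02
position: [0.5039, -0.3444, 0.0778]
ee_rot: [0.0, 0.755, -0.655, 0.001]
contact_force: [0.2, 0.3, -1.0]
width: 0.0315
```

```bash
python3 plan.py .5033 -.3428 .071 -1.429; python3 - <<'E'
from h import *
i=manip.get_image("wrist")[:,:,::-1].copy()
cv2.imwrite("pics/w21.png",i)
E
```

```text
t 39.02 p [ 0.5039 -0.3444  0.0778] phi -1.4289 w 0.0315 tilt [ 0.0015 -0.0014 -1.    ] F [ 0.2  0.3 -1. ] j [-0.71  0.45  1.65 -0.    1.05  0.72]
before turn:  [-0.0017  0.0004  0.0068]  turn 0.0001  after turn: [-0.0017  0.0004  0.0068]
```

View pics/w21.png

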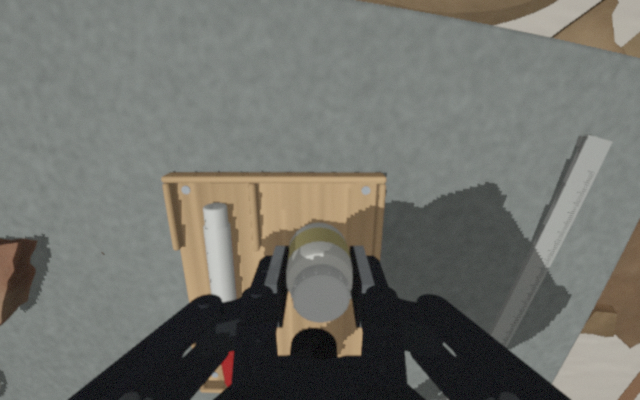

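Bottle is centred between divider and outer wall; loupe sits below (~315,345). Set down and release gently.

send_rows --pt "0 0 0 0.004 0" --pt "0 0 0 0.002 0" --pt "0 0 0 0 0" --pt "0 0 0 0 0" --pt "0.45 0 0 0 0" --pt "0.5 0 0 0 0" --pt "0.5 0 0 0 0" --pt "0.5 0 0 0 0"

```text
clock: 40.08
position: [0.5033, -0.344, 0.0707]
ee_rot: [0.0, 0.755, -0.655, -0.0]
contact_force: [-0.7, -0.4, -0.6]
width: 0.0427
```

send_rows --pt "0.5 0 0 -0.02 0" --pt "0.5 0 0 -0.03 0" --pt "0.5 0 0 -0.05 0" --pt "0.5 0 0.05 -0.01 0" --pt "0.5 0 0.05 0 0" --pt "0.5 0 0.05 0 0" --pt "0.5 0 0 0 0" --pt "0.5 0 0 0 0"

```text
clock: 41.08
position: [0.3554, -0.3655, 0.1811]
ee_rot: [-0.0, 0.755, -0.656, 0.001]
contact_force: [-0.1, 0.3, 0.9]
width: 0.043
```

```bash
python3 plan.py; python3 - <<'E'
from h import *
c=manip.calibration("wrist")
i=manip.get_image("wrist")[:,:,::-1].copy()
cv2.imwrite("pics/w22.png",i)
t=manip.get_image("top")[:,:,::-1].copy(); cv2.imwrite("pics/t2.png",t)
s=manip.get_image("side")[:,:,::-1].copy(); cv2.imwrite("pics/s2.png",s)
crop(t,190,165,350,285,5,"pics/t2a.png"); crop(t,310,165,490,295,4.4,"pics/t2b.png")
crop(s,210,130,470,330,3,"pics/s2a.png")
E
```

```text
t 41.08 p [ 0.3554 -0.3655  0.1811] phi -1.4298 w 0.043 tilt [ 1.4e-03 -8.0e-04 -1.0e+00] F [-0.1  0.3  0.9] j [-0.94  0.21  1.72  0.    1.2   0.49]
```

View pics/w22.png

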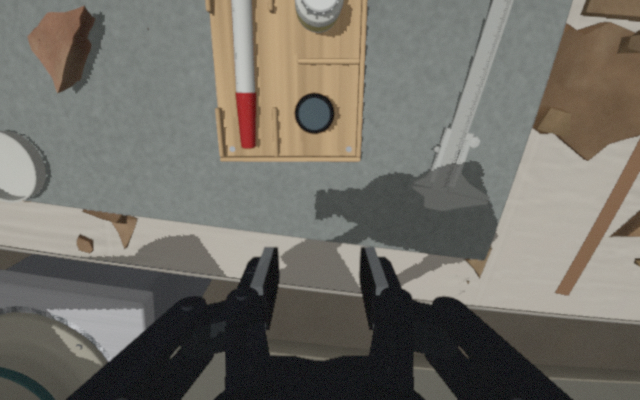

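View pics/t2a.png

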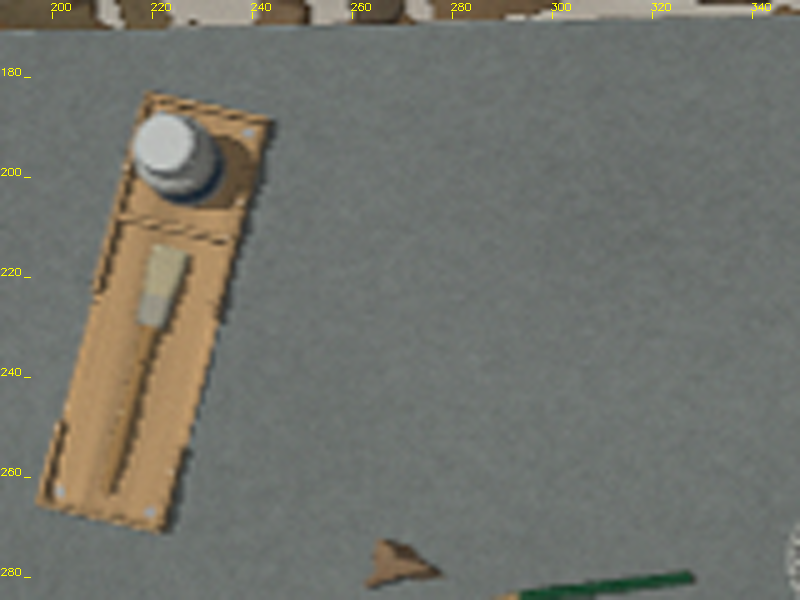

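View pics/t2b.png

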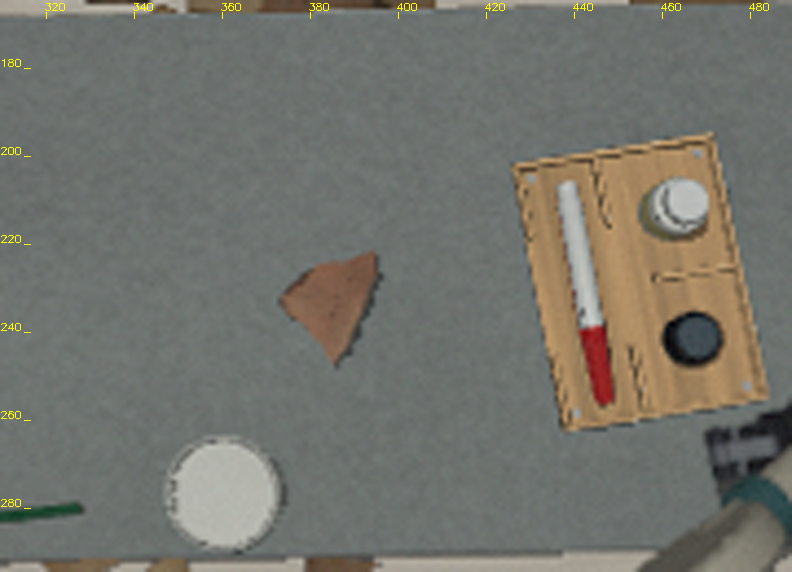

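View pics/s2a.png

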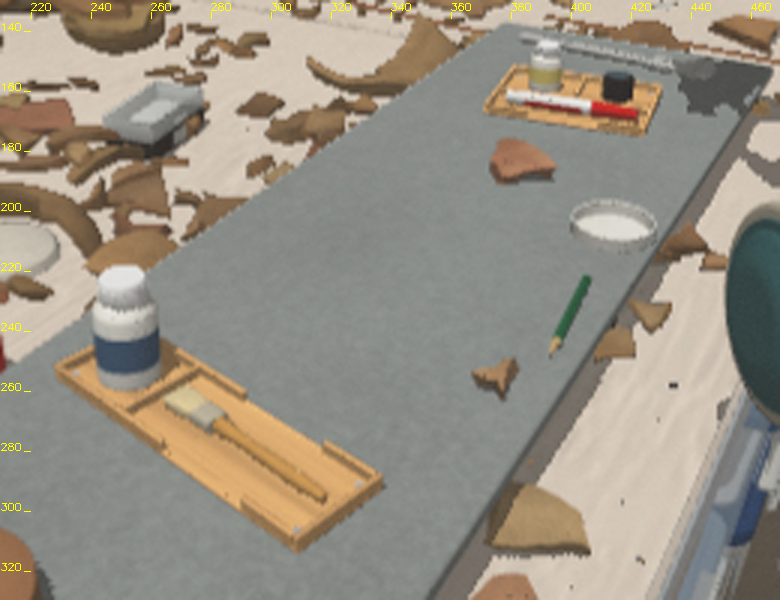

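```bash
cat >> meas.py <<'E'
print("----")
def tr(o,R,uv,z): return ((unproj(c,uv,z)[:,:2]-o)@R*1000).round(1).tolist()
a=lambda l:pts(l,5,190,165); b=lambda l:pts(l,4.4,310,165)
print("tall",tr(o1,R1,a([(166,141)]),.129),"brush",tr(o1,R1,a([(170,249),(105,494)]),.061))
print("short",tr(o2,R2,b([(686,200)]),.104),"loupe",tr(o2,R2,b([(695,337)]),.081),"marker",tr(o2,R2,b([(567,184),(604,406)]),.0625))
E
python3 meas.py | sed -n '/----/,$p'
```

```text
----
tall [[80.5, -1.1]] brush [[33.4, 1.3], [-101.0, 2.2]]
short [[38.4, -25.5]] loupe [[-40.0, -20.4]] marker [[64.4, 31.8], [-70.7, 36.4]]
```

```bash
python3 -c "
from rig import manip
print(manip.sign_off())"
```

```text
the job is handed in; nothing more can be done
None
```

Both kits are made up and I handed the job in at about 41 s of the 128 s. The hand-in gave no verdict, so the figures below are my own checks.

Positions come from the last top-camera picture, in each tray's frame. All are inside the limits:

| Item | Tray | Measured x, y (mm) | Compartment centre (mm) |
|---|---|---|---|
| Tall bottle | long | 80, -1 | 79, 0 |
| Brush | long | -34, 2 | -34, 0 |
| Marker | broad | -3, 34 | 0, 36 |
| Short bottle | broad | 38, -26 | 40, -24 |
| Loupe | broad | -40, -20 | -40, -24 |

- **Upright and level:** the side picture shows both bottles and the loupe standing and the brush and marker lying flat, judged by eye. The brush and marker are aligned with their trays to within 0.04 rad.
- **Sherd:** it is at the same pixels as at the start (tips at about 373,233 and 395,222 in the top picture). It was never touched.
- **Gripper:** it was lifted and drawn back clear of everything before hand-in. The wrist force readings after each move never passed about 7 N.
- **Disagreements:** the top and wrist cameras differed by up to 4 mm on the poses, so I mostly used values between the two. One move call was refused because its rows lacked the turn value; nothing moved, and I sent it again with the value added.

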